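Hang the serviced water traps on the test rail and start the leak test

TASK

Two or three water traps stand on the bench: hook each one onto the rail at its loading end (the side of the yellow band without pads, open side of the hook away from the robot) and slide it along the rail, without lifting it off again past the band, until it hangs over the middle of the pad of its own colour. When all of them hang there and are let go, take the stylus and press the recessed start button of the leak tester fully in with it, not before, then put the stylus back upright in its holder. Leave everything else on the bench alone.

Things in the scene. Friction and masses are not known exactly. Their poses are not given: they have to be found in the camera images.
- trap_blue_tab (a point): Grip point of the blue water trap: white canister (52 mm across, top 66 mm up, blue band) on a heavy grey foot 68 across,, blue hook above it, blue tab on top; 164 mm high, 0.18 kg, standing upright at the start. Tab 12 mm thick (own x), 28 wide (own y), 46 high; this point is 144 mm above the trap's bottom, 20 below the tab's top, 26 above its foot: grip across x. z up. May be absent.
- trap_blue_hook (a point): Where the rail axis lies when hung: 34.5 mm under the tab point, 109.5 over the bottom. Hook: inverted V (45 deg flanks), 24 mm wide in y, open to own +x: there a lip (out to 19.5 mm in x) ends 12.5 mm below this point; at -x a leg (15.5 to 19.5 mm) runs down to the canister top, 43.5 below. Rail goes in from +x with the hook point 22 to 34 mm above its axis, then lower. May be absent.
- pad_blue_station (a point): Point on the rail's axis straight above the middle of the blue pad (70 x 50 x 6 mm, black spot in the middle, fixed on the rail stand's foot, top 18 mm above the bench): where the blue trap's hook point belongs. The order of the colours along the rail changes; pads are about 90 mm apart.
- trap_orange_tab (a point): Grip point of the orange water trap: white canister (52 mm across, top 66 mm up, orange band) on a heavy grey foot 68 across,, orange hook above it, orange tab on top; 164 mm high, 0.18 kg, standing upright at the start. Tab 12 mm thick (own x), 28 wide (own y), 46 high; this point is 144 mm above the trap's bottom, 20 below the tab's top, 26 above its foot: grip across x. z up. May be absent.
- trap_orange_hook (a point): Where the rail axis lies when hung: 34.5 mm under the tab point, 109.5 over the bottom. Hook: inverted V (45 deg flanks), 24 mm wide in y, open to own +x: there a lip (out to 19.5 mm in x) ends 12.5 mm below this point; at -x a leg (15.5 to 19.5 mm) runs down to the canister top, 43.5 below. Rail goes in from +x with the hook point 22 to 34 mm above its axis, then lower. May be absent.
- pad_orange_station (a point): Point on the rail's axis straight above the middle of the orange pad (70 x 50 x 6 mm, black spot in the middle, fixed on the rail stand's foot, top 18 mm above the bench): where the orange trap's hook point belongs. The order of the colours along the rail changes; pads are about 90 mm apart.
- trap_green_tab (a point): Grip point of the green water trap: white canister (52 mm across, top 66 mm up, green band) on a heavy grey foot 68 across,, green hook above it, green tab on top; 164 mm high, 0.18 kg, standing upright at the start. Tab 12 mm thick (own x), 28 wide (own y), 46 high; this point is 144 mm above the trap's bottom, 20 below the tab's top, 26 above its foot: grip across x. z up. May be absent.
- trap_green_hook (a point): Where the rail axis lies when hung: 34.5 mm under the tab point, 109.5 over the bottom. Hook: inverted V (45 deg flanks), 24 mm wide in y, open to own +x: there a lip (out to 19.5 mm in x) ends 12.5 mm below this point; at -x a leg (15.5 to 19.5 mm) runs down to the canister top, 43.5 below. Rail goes in from +x with the hook point 22 to 34 mm above its axis, then lower. May be absent.
- pad_green_station (a point): Point on the rail's axis straight above the middle of the green pad (70 x 50 x 6 mm, black spot in the middle, fixed on the rail stand's foot, top 18 mm above the bench): where the green trap's hook point belongs. The order of the colours along the rail changes; pads are about 90 mm apart.
- rail_stand: Fixed stand, steel rail 12 mm thick, axis 190 mm up. Origin on the bench under its middle; own y along the rail, own x across, away from the robot. Posts at y +-256 mm (200 high), foot 90 x 530 x 12 mm. Thin painted yellow band (hooks slide over it) at y +70 mm: loading end beyond it (+y), pads on its -y side. Hung traps have x the same way as the stand (leg towards the robot).
- rail_load (a point): Point on the rail's axis in the middle of the loading end, 160 mm from the stand's middle towards +y; the rail is free to hook onto 45 mm or more either way.
- stylus_grip (a point): Middle of the grip of the stylus tool: yellow round handle 16 mm thick, 65 mm long, this point 33 mm above the top of its black collar (30 mm across, 5 mm thick); under the collar a steel pin 6 mm thick, 45 mm long. 50 g. Upright (own z up), collar resting on its holder, at the start; the handle's middle is 38 mm above the collar's underside.
- stylus_tip (a point): Lower end of the stylus's pin, 83 mm straight below the grip point.
- stylus_collar (a point): Centre of the underside of the stylus's collar, 45 mm above its tip; it lies on the holder's mouth when the stylus is put away.
- holder_mouth (a point): Centre of the hole mouth in the top of the fixed grey stylus holder (50 x 50 mm, 55 mm high); hole 15 mm wide, 50 mm deep.
- button_mouth (a point): Centre of the 15 mm wide hole, ringed in red, in the top (70 mm above the bench) of the white leak tester (fixed, 110 x 140 x 70 mm), at the bottom of which the start button sits.
- start_button (a joint): Travel of the recessed red start button, straight down: 0 out, 0.005 m fully in. Its face (13 mm across) lies 7 mm below the hole's mouth; a spring pushes it back, 1.2 N at the start and 4.2 N fully in. It counts as pressed from 4 mm.
- screwdriver: Bystander: hand screwdriver lying on the bench; leave it alone.
- tape_roll: Bystander: blue ring-shaped roll, 64 mm across, 19 mm high; leave it alone.
- cleaner: Bystander: white bottle with blue cap, 48 mm across, 110 mm high; leave it alone.
- module: Bystander: white plug-in module standing on the bench, 100 x 36 x 100 mm; leave it alone.
- cup: Bystander: blue cup, 72 mm across, 80 mm high; leave it alone.
- filter: Bystander: small green disc filter, 44 mm across, 36 mm high; leave it alone.
- probe_clip: Bystander: grey and blue finger clip, 60 x 22 x 22 mm; leave it alone.

How it is judged:
By the outcome, as a careful person would: the job done as asked, in the order asked, and still so for the second after the job is handed in, with the robot touching nothing.
Of trap_blue, trap_orange, trap_green only 2 to 3 are there at a start; the rules pass over those that are not, and their reading is None.
At some moment in a run one of trap_blue, trap_orange, trap_green may be knocked a few centimetres aside while the robot is not near it.
It also fails if it takes over 210 s, if anything falls off the work surface, if the arm or the gripper's body presses on something with over 40 N, if the wrist force passes 120 N, or if a joint passes its speed limit or range.

ROBOT

A 6-joint arm with a two-finger parallel gripper is mounted at the origin on the work surface. World frame = base frame: x ahead of the robot, y to its left, z up, the work surface at z = 0. Lengths are in m, angles in degrees, forces in N, time in s.
With the tool pointing down it reaches from about 0.3 to 0.75 m from the base axis. Payload 8.5 kg.
Tool frame: the origin (TCP) lies at the very end of the fingers, on their centre line; the grasp point (between the pads) lies 19 mm behind it (env.grasp_offset is the distance from the TCP to the grasp point, in m); y points along the fingers, z is the direction in which the jaws open and shut, and the axes are right-handed (so a half turn about y gives the same grasp; the last joint's range is limited). The gripper opens to 85 mm and grips with 20 to 120 N. Pads are 22 mm wide; open, the fingers measure 114 mm over their backs; the gripper's body (76 mm by 85 mm) begins 54 mm behind the grasp point. The pads swing forward as they close: fully open they stand 13 mm farther back than shut.
Start: joints at [-77.195, 21.807, 74.336, -0, 83.858, -12.336], TCP at [0.234, -0.498, 0.231] pointing down, gripper open.
Joint ranges: [-178.18, 178.18], [-50.72, 133.34], [12.68, 142.11], [-81.47, 261.47], [9.98, 163.14], [-165.26, 165.26]. Speed limits (degrees/s): [136.94, 136.94, 180, 180, 180, 180].

INTERFACE

Orientations are given as a 3x3 rotation matrix whose columns are the frame's x, y, z axes.
In Python, from rig import env gives the robot as it stands. The module is installed in compiled form; this text tells all that it offers.
- The arm moves only by the shell command python3 -m pendant 'ROWS' [FORCE]. ROWS is JSON, a list of rows, each a list of 3 entries, a list of its own where there are three numbers: the shift along the world's x, y, z as a fraction of full scale, then the turn about the world's z as a fraction of full scale, then the opening, from 0 (shut) to 1 (fully open). A call has 1 to 12 rows; each row shifts and turns the commanded pose from where the row before left it; what a row does not reach is not made up. Full scale, the value 1, is 30 mm for a shift and 5 degrees for a turn. A row lasts 1/12 s, in which the tool goes at most 41.7 mm and 7.16 degrees, less where a joint would pass 70% of its speed; a pose out of reach is approached as far as the arm can. A call with a number of a shift or a turn outside -1 to 1 is refused whole. A call with a gripper value outside its range is refused whole. The fingers move at their own pace and stop on an object; FORCE is the grip in N (left out, the last holds). Time passes only in rows, so rows that do not move let the fingers close. It gives the time, the measured TCP pose, the force and the opening at its end, in the units of the state.
- env.observe(): the state, without advancing time (a new reading comes with each control period).
- env.get_image(name): name is "scene" or "side" or "wrist"; returns (picture, depth): 400x640x3 uint8, red, green, blue; 400x640 float32, m along the optical axis (not along the pixel's ray), 0 where there is no reading.
- env.camera_model(name): a dict with "camera_matrix" (3x3 intrinsics, pixels), "dist_coeffs" ([k1, k2, p1, p2, k3] as OpenCV has them; the pictures are not rectified), "R" (3x3) and "t" (3): a world point X has camera coordinates R X + t; the wrist camera has in their place "tool_from_camera" (4x4, takes a point from camera to tool coordinates, whose origin is the TCP and whose axes are the tool frame's). Camera axes: x right, y down, z forward; pixel columns grow to the right and rows downward; lengths in m; the calibration is good to about 2 mm. A picture is of the moment at which its call begins: read the wrist's pose just before it. camera_model takes no time and is no camera call.
- env.close_job(): hands the job in, once; it reports no verdict.
The state is a dict: "time_s": time; "q": joint angles; "qvel": joint speeds; "joint_efforts": joint torques, N m; "position": TCP position; "tool_rot": TCP orientation; "ft_force": force on the tool from outside, world axes, zero at the start; "wrist_torque": the same for the moment, N m; "grip_width": finger opening in m.
Only numpy, scipy, OpenCV 4.12 (cv2) and the standard library are available. Lean on these libraries where they do the work, as an engineer would, in place of code of your own. Each camera call takes 0.05 s, during which the arm holds its last target.

## Working session

There is one attempt and no reset: what is moved stays moved. The work goes in short steps, Python scripts to look and compute and a shell command to move; the robot and the scene stay as the last step left them, time stands still between calls to the robot, and variables do not carry over. Pictures are saved under pics/ and viewed, and the job is handed in when it is done.

```bash
mkdir -p pics; ls; cat > h.py <<'E'
from rig import env
import numpy as np, cv2
def snap(name,tag):
    o=env.observe()
    im,d=env.get_image(name)
    cv2.imwrite(f'pics/{tag}.png',cv2.cvtColor(im,cv2.COLOR_RGB2BGR))
    np.savez(f'pics/{tag}.npz',im=im,d=d,pos=o['position'],rot=o['tool_rot'],name=name)
    return o
def cam(tag):
    z=np.load(f'pics/{tag}.npz'); m=env.camera_model(str(z['name']))
    K=np.array(m['camera_matrix']);dc=np.array(m['dist_coeffs'])
    if str(z['name'])=='wrist':
        T=np.array(m['tool_from_camera']); R0=np.array(z['rot'])
        Rwc=R0@T[:3,:3]; c=R0@T[:3,3]+z['pos']
    else:
        R=np.array(m['R']);t=np.array(m['t']);Rwc=R.T;c=-R.T@t
    return z,K,dc,Rwc,c
def ray(tag,u,v):
    z,K,dc,Rwc,c=cam(tag)
    p=cv2.undistortPoints(np.array([[[u,v]]],float),K,dc)[0,0]
    return c,Rwc@np.array([p[0],p[1],1.]),z['d']
def pt(tag,u,v):  # via depth
    c,r,d=ray(tag,u,v); return c+r*d[int(round(v)),int(round(u))]
def atz(tag,u,v,h):
    c,r,d=ray(tag,u,v); return c+r*(h-c[2])/r[2]
def tri(*l):
    A=np.zeros((3,3));b=np.zeros(3);L=[]
    for tag,u,v in l:
        c,r,_=ray(tag,u,v); r=r/np.linalg.norm(r); P=np.eye(3)-np.outer(r,r);A+=P;b+=P@c;L.append((c,r))
    x=np.linalg.solve(A,b)
    return x,[float(np.linalg.norm(np.cross(x-c,r))) for c,r in L]
def proj(tag,X):
    z,K,dc,Rwc,c=cam(tag)
    rv,_=cv2.Rodrigues(Rwc.T)
    return cv2.projectPoints(np.array([X],float),rv,-Rwc.T@c,K,dc)[0][0,0]
def crop(tag,u0,v0,u1,v1,s,out):
    im=cv2.imread(f'pics/{tag}.png')[v0:v1,u0:u1]
    cv2.imwrite(f'pics/{out}.png',cv2.resize(im,None,fx=s,fy=s,interpolation=cv2.INTER_CUBIC))
E
python3 - <<'E'
from h import *
np.set_printoptions(precision=4,suppress=True)
snap('scene','s0');snap('side','d0');o=snap('wrist','w0')
for k in o: print(k,np.array(o[k]))
for n in ('scene','side','wrist'):
    m=env.camera_model(n); print(n,{k:np.array(m[k]) for k in m})
    
for n in ('s0','d0'): print(cam(n)[4])
print(env.grasp_offset)
E
```

```text
pics
time_s 0.1
q [-77.1942  21.8395  74.3803  -0.0002  83.8579 -12.3349]
qvel [-0.0702 -0.1243 -0.1138  0.0181  0.0184 -0.0647]
joint_efforts [  0.0031 -44.9217 -23.166   -0.0002   0.0036   0.    ]
position [ 0.2336 -0.4976  0.2308]
tool_rot [[-0.9053 -0.0003  0.4248]
 [-0.4248  0.0013 -0.9053]
 [-0.0003 -1.     -0.0013]]
ft_force [ 0.0897 -0.5754  0.3286]
wrist_torque [0.0147 0.0544 0.0433]
grip_width 0.085012189156113
scene {'camera_matrix': array([[379.5125,   0.    , 315.6061],
       [  0.    , 379.5125, 202.7069],
       [  0.    ,   0.    ,   1.    ]]), 'dist_coeffs': array([0.0148, 0.    , 0.    , 0.    , 0.    ]), 'R': array([[-0.5046,  0.8631, -0.0204],
       [ 0.6214,  0.3467, -0.7027],
       [-0.5994, -0.3673, -0.7112]]), 't': array([ 0.2806, -0.288 ,  1.4292])}
side {'camera_matrix': array([[429.5846,   0.    , 325.2426],
       [  0.    , 429.5846, 198.6157],
       [  0.    ,   0.    ,   1.    ]]), 'dist_coeffs': array([0.0174, 0.    , 0.    , 0.    , 0.    ]), 'R': array([[-0.9587, -0.2841, -0.0136],
       [-0.1974,  0.6988, -0.6875],
       [ 0.2049, -0.6564, -0.726 ]]), 't': array([0.5667, 0.1885, 1.1649])}
wrist {'camera_matrix': array([[332.7994,   0.    , 323.0048],
       [  0.    , 332.7994, 203.0818],
       [  0.    ,   0.    ,   1.    ]]), 'dist_coeffs': array([-0.0711,  0.    ,  0.    ,  0.    ,  0.    ]), 'tool_from_camera': array([[ 0.0001,  0.95  ,  0.3121, -0.0803],
       [ 0.0005, -0.3121,  0.95  , -0.1427],
       [ 1.    ,  0.0001, -0.0005, -0.0002],
       [ 0.    ,  0.    ,  0.    ,  1.    ]])}
[1.1772 0.3826 0.8199]
[0.3419 0.794  0.9831]
0.0187
```

View pics/s0.png

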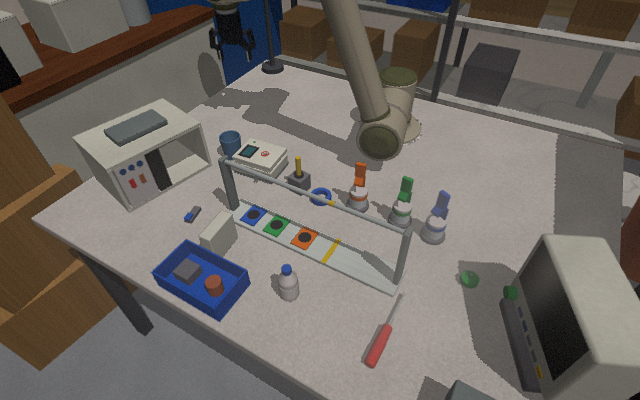

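View pics/d0.png

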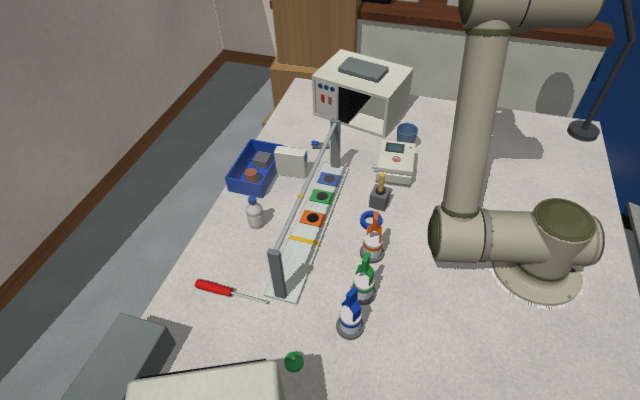

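View pics/w0.png

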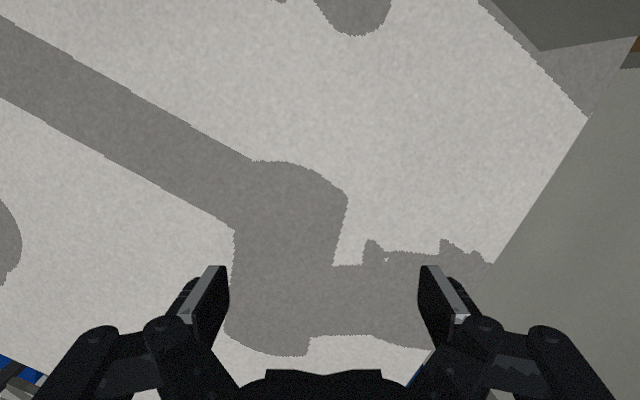

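```bash
python3 - <<'E'
from h import *
crop('s0',200,120,460,300,3,'s0c')
crop('d0',220,110,420,350,3,'d0c')
E
```

```text
(no output)
```

View pics/s0c.png

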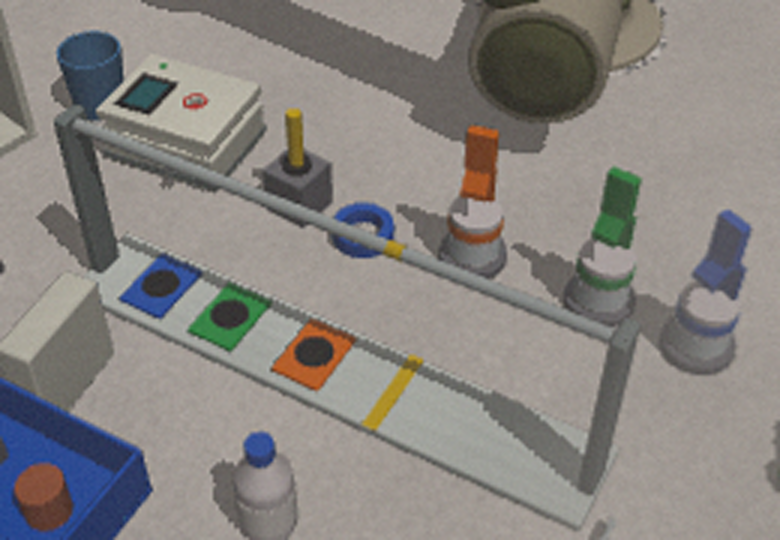

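View pics/d0c.png

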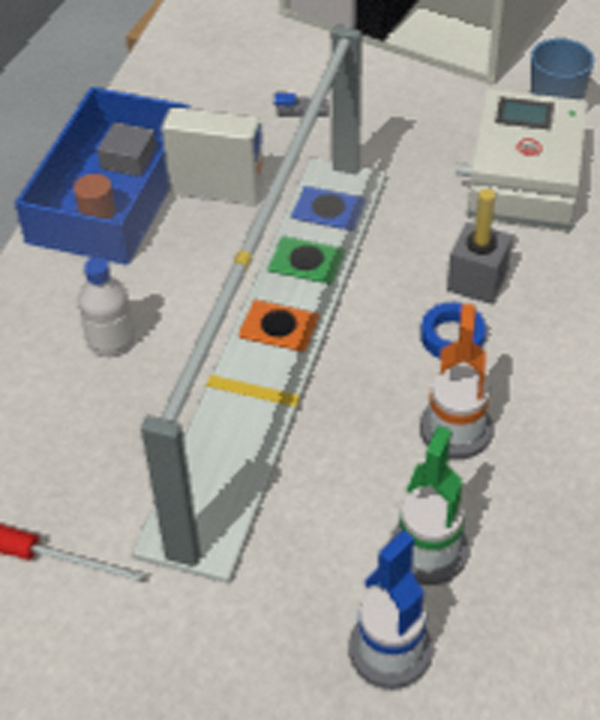

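```bash
cat > m1.py <<'E'
from h import *
np.set_printoptions(precision=4,suppress=True)
S=lambda u,v:('s0',200+u/3,120+v/3)
D=lambda u,v:('d0',220+u/3,110+v/3)
for n,a,b in [('pad b',S(159,283),D(328,206)),('pad g',S(230,313),D(305,258)),('pad o',S(315,351),D(279,323)),
  ('tab o top',S(482,129),D(467,309)),('tab g top',S(624,173),D(441,433)),('tab b top',S(735,216),D(396,538)),
  ('stylus top',S(294,112),D(486,193)),('button',S(195,100),D(529,147)),('band rail',S(394,249),D(243,258))]:
    x,e=tri(a,b); print(n,x,np.array(e),'depth',pt(*a),pt(*b))
def cloud(tag):
    z,K,dc,Rwc,c=cam(tag); d=z['d']; v,u=np.mgrid[:400,:640]
    p=cv2.undistortPoints(np.stack([u,v],-1).reshape(-1,1,2).astype(float),K,dc).reshape(400,640,2)
    r=np.concatenate([p,np.ones((400,640,1))],-1)@Rwc.T
    return c+r*d[...,None],cv2.cvtColor(z['im'],cv2.COLOR_RGB2HSV)
for t in ('s0','d0'):
    X,H=cloud(t); h=H[...,0].astype(int)
    for n,lo,hi in (('o',3,16),('g',45,80),('b',105,125)):
        m=(h>=lo)&(h<=hi)&(H[...,1]>110)&(X[...,2]>.115)&(X[...,2]<.19)&(X[...,0]>.25)&(X[...,0]<.55)&(X[...,1]>-.2)&(X[...,1]<.4)
        P=X[m]; print(t,n,m.sum(),P.min(0),P.max(0),P[P[:,2]>.135].mean(0))
        if m.sum()>10:
            Q=P[P[:,2]>.13][:,:2]; r=cv2.minAreaRect(Q.astype(np.float32)*1000); print('  rect',r)
E
python3 m1.py
```

```text
pad b [ 0.6277 -0.1694  0.0147] [0.001 0.001] depth [ 0.6297 -0.1669  0.0166] [ 0.6265 -0.1667  0.0187]
pad g [ 0.6282 -0.0853  0.0178] [0.0009 0.0009] depth [ 0.6286 -0.0845  0.0174] [ 0.6273 -0.0838  0.0207]
pad o [0.6275 0.0075 0.0172] [0.0017 0.0017] depth [0.6289 0.0095 0.0178] [0.6266 0.0074 0.0196]
tab o top [0.4356 0.0726 0.1666] [0.0026 0.0026] depth [0.4343 0.0738 0.1633] [0.4351 0.0699 0.1674]
tab g top [0.4289 0.2036 0.1655] [0.0032 0.0032] depth [0.4314 0.2064 0.1651] [0.4281 0.1997 0.1654]
tab b top [0.4392 0.3033 0.1676] [0.0017 0.0017] depth [0.4365 0.3044 0.1639] [0.4392 0.299  0.1636]
stylus top [ 0.4535 -0.1178  0.1243] [0.0017 0.0017] depth [ 0.4541 -0.1164  0.1234] [ 0.453  -0.1179  0.1265]
button [ 0.4306 -0.2602  0.069 ] [0.0009 0.0009] depth [ 0.428  -0.262   0.0656] [ 0.431  -0.2668  0.0644]
band rail [0.628  0.0878 0.1903] [0.002 0.002] depth [0.6334 0.092  0.1947] [0.6243 0.0942 0.2004]
s0 o 171 [0.4247 0.0602 0.1153] [0.4495 0.0879 0.1661] [0.4387 0.0753 0.152 ]
  rect ((436.997314453125, 74.17472076416016), (13.495542526245117, 27.722915649414062), 14.177
[... 245 characters left out ...]
0.1658] [0.4414 0.3081 0.1633]
  rect ((441.1427001953125, 305.91387939453125), (21.605043411254883, 7.048912525177002), 56.55582046508789)
d0 o 107 [0.4227 0.06   0.1153] [0.4465 0.0893 0.1674] [0.4335 0.08   0.1557]
  rect ((433.85601806640625, 74.2726058959961), (11.650175094604492, 29.64657974243164), 9.660013198852539)
d0 g 136 [0.4176 0.1932 0.1153] [0.4388 0.221  0.1682] [0.429  0.2113 0.1571]
  rect ((429.2293395996094, 207.17947387695312), (27.83284568786621, 11.804983139038086), 86.55842590332031)
d0 b 192 [0.4259 0.2918 0.115 ] [0.4512 0.321  0.1686] [0.438  0.3081 0.1565]
  rect ((438.3657531738281, 305.1382751464844), (27.531808853149414, 12.482332229614258), 63.207183837890625)
```

```bash
python3 -m pendant '[[[0.1,0.8,0.6],0.6,1],[[0.3,1,0.6],0.65,1],[[0.35,1,0.6],0.65,1],[[0.35,1,0.3],0.65,1],[[0.35,1,0.3],0.65,1],[[0.35,1,0.3],0.65,1],[[0.35,1,0.3],0.65,1],[[0.35,1,0],0.65,1],[[0.35,1,0],0.65,1],[[0.35,1,0],0.65,1],[[0.35,1,0],0.65,1],[[0.35,1,0],0.65,1]]' 60
python3 -m pendant '[[[0.35,1,0],0.65,1],[[0.35,1,0],0.65,0.6],[[0.35,1,0],0.65,0.6],[[0.35,1,0],0.65,0.6],[[0.35,1,0],0.65,0.6],[[0.35,1,0],0.65,0.6],[[0.35,1,0],0.65,0.6],[[0.35,1,0],0.65,0.6],[[0,0,0],0,0.6],[[0,0,0],0,0.6],[[0,0,0],0,0.6]]'
python3 - <<'E'
from h import *
o=snap('wrist','w1');print(o['position'],o['tool_rot'],o['time_s'])
E
```

```text
time_s: 1.15
position: [0.3507, -0.1423, 0.3213]
tool_rot: [[-0.438, 0.0, 0.899], [-0.899, 0.0, -0.438], [-0.0, -1.0, -0.0]]
ft_force: [-0.5, -1.5, 0.7]
grip_width: 0.0855
time_s: 2.07
position: [0.4344, 0.0958, 0.3211]
tool_rot: [[-0.002, -0.001, 1.0], [-1.0, -0.0, -0.002], [0.0, -1.0, -0.001]]
ft_force: [0.0, -0.0, -0.0]
grip_width: 0.0515
[0.43444764 0.09583342 0.32113095] [[-2.21793770e-03 -6.09230978e-04  9.99997355e-01]
 [-9.99997500e-01 -2.83157287e-04 -2.21811053e-03]
 [ 2.84507879e-04 -9.99999774e-01 -6.08601430e-04]] 2.0667
```

View pics/w1.png

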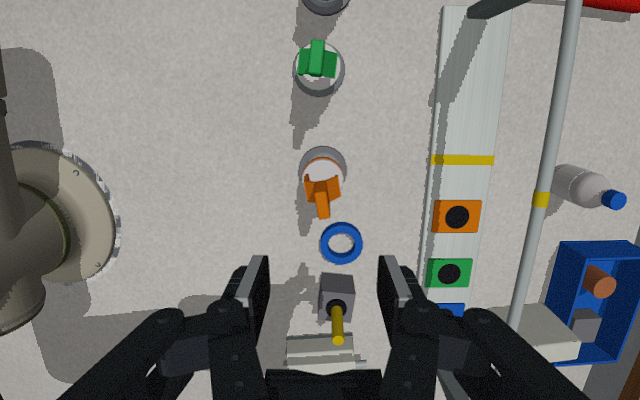

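```bash
python3 -m pendant '[[[0,1,0],0,0.6],[[0,1,0],0,0.6],[[0,1,0],0,0.6],[[0,1,0],0,0.6],[[0,1,0],0,0.6],[[0,0.8,0],0,0.6],[[0,0,0],0,0.6],[[0,0,0],0,0.6],[[0,0,0],0,0.6]]'
python3 - <<'E'
from h import *
o=snap('wrist','w2');print(o['position'],o['tool_rot'],o['time_s'])
crop('w2',220,0,640,300,1.9,'w2c')
crop('w1',280,0,640,330,2.2,'w1c')
E
```

```text
time_s: 2.87
position: [0.4349, 0.2689, 0.3214]
tool_rot: [[-0.004, 0.0, 1.0], [-1.0, -0.0, -0.004], [0.0, -1.0, 0.0]]
ft_force: [-0.1, 0.0, -0.2]
grip_width: 0.0511
[0.43487601 0.26893103 0.32137991] [[-3.50352280e-03  3.46294731e-05  9.99993862e-01]
 [-9.99993804e-01 -3.41430302e-04 -3.50351078e-03]
 [ 3.41306882e-04 -9.99999941e-01  3.58254674e-05]] 2.8667
```

View pics/w2.png

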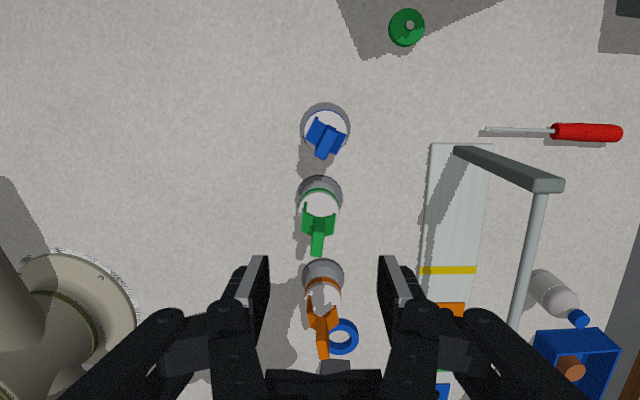

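View pics/w2c.png

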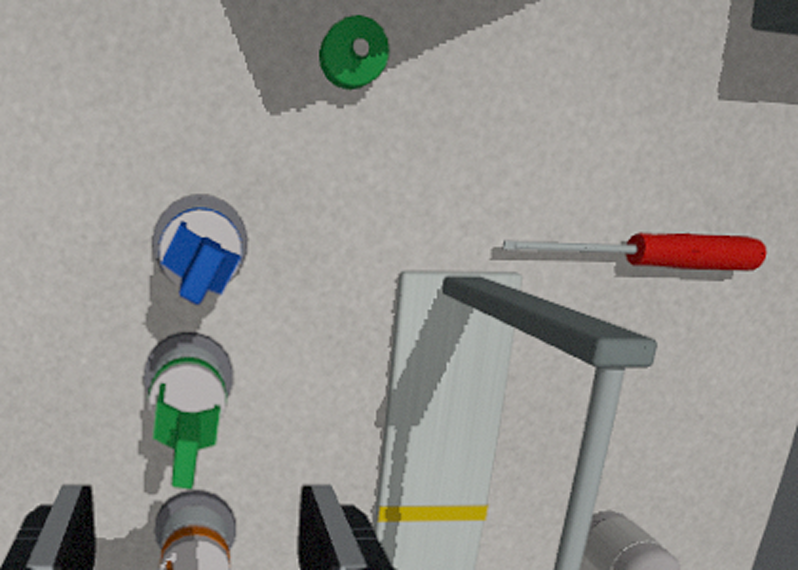

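View pics/w1c.png

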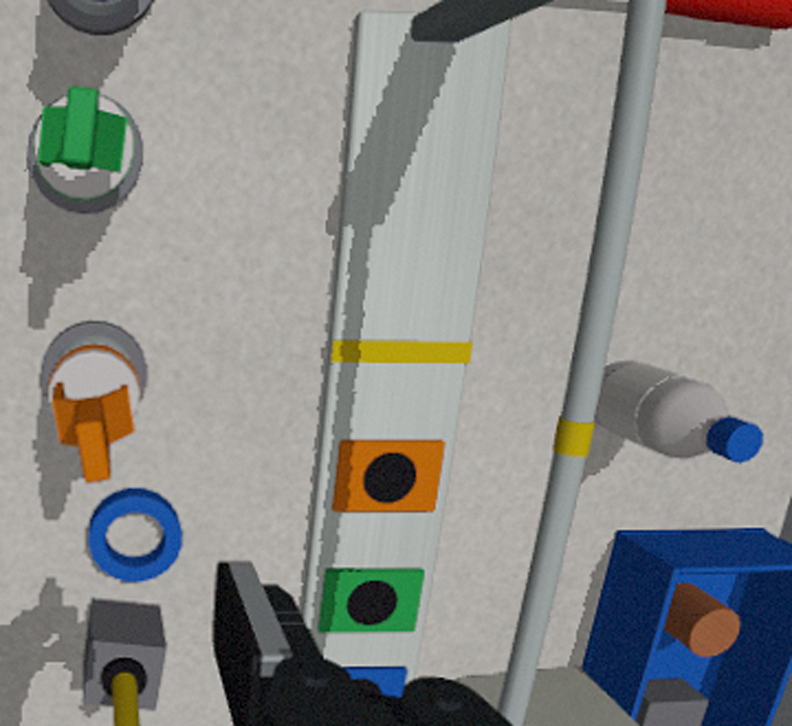

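```bash
cat > m2.py <<'E'
from h import *
import sys
np.set_printoptions(precision=4,suppress=True)
def cloud(tag):
    z,K,dc,Rwc,c=cam(tag); d=z['d']; v,u=np.mgrid[:400,:640]
    p=cv2.undistortPoints(np.stack([u,v],-1).reshape(-1,1,2).astype(float),K,dc).reshape(400,640,2)
    r=np.concatenate([p,np.ones((400,640,1))],-1)@Rwc.T
    return c+r*d[...,None],cv2.cvtColor(z['im'],cv2.COLOR_RGB2HSV)
def tabs(t,top=.158,base=0.0):
    X,H=cloud(t); h=H[...,0].astype(int)
    for n,lo,hi in (('o',3,18),('g',45,80),('b',100,128)):
        m=(h>=lo)&(h<=hi)&(H[...,1]>90)&(X[...,2]>base+top)&(X[...,2]<base+.175)&(X[...,0]>.25)&(X[...,0]<.75)&(X[...,1]>-.25)&(X[...,1]<.45)
        P=X[m]
        if m.sum()<8: print(t,n,'-');continue
        r=cv2.minAreaRect((P[:,:2]*1000).astype(np.float32)); print(t,n,m.sum(),'zmed',np.median(P[:,2]),'rect',np.round(r[0],1),np.round(r[1],1),round(r[2],1))
if __name__=='__main__':
    for t in sys.argv[1:]: tabs(t)
E
python3 m2.py s0 d0 w1 w2
python3 - <<'E'
from h import *
np.set_printoptions(precision=4,suppress=True)
W1=lambda u,v:(280+u/2.2,v/2.2)
for n,p,h in [('pad o',(390,477),.018),('pad g',(372,602),.018),('band foot L',(334,352),.012),('band foot R',(471,352),.012),('foot tl',(360,13),.012),('foot tr',(509,22),.012),('railband',(574,437),.196),('holder',(125,680),.055)]:
    u,v=W1(*p); print(n,atz('w1',u,v,h),pt('w1',u,v))
W2=lambda u,v:(220+u/1.9,v/1.9)
for n,p,h in [('foot tl',(402,271),.012),('foot tr',(520,272),.012),('bandL',(380,514),.012),('bandR',(488,513),.012),('post o-corner',(656,342),.2),('post i',(443,283),.2),('post f',(596,345),.2)]:
    u,v=W2(*p); print(n,atz('w2',u,v,h),pt('w2',u,v))
E
```

```text
s0 o 41 zmed 0.1623233146660542 rect [436.2  73.9] [13.3 26.7] 9.5
s0 g 31 zmed 0.1628633059013006 rect [432.5 206.8] [24.9 10.8] 89.8
s0 b 26 zmed 0.16331148836745613 rect [439.7 305.3] [24.4  9.4] 58.2
d0 o 38 zmed 0.16445223501944628 rect [434.2  74. ] [10.  28.7] 6.3
d0 g 56 zmed 0.1646276920207121 rect [429.4 206.7] [26.6 12.4] 80.8
d0 b 73 zmed 0.16420596926640718 rect [438.4 305.2] [27.8 11.9] 65.9
w1 o 350 zmed 0.16390594707530667 rect [433.6  75.7] [12.  27.4] 9.0
w1 g 479 zmed 0.16389091677391965 rect [428.8 207. ] [27.7 12.1] 83.2
w1 b -
w2 o 219 zmed 0.1635319306897136 rect [433.3  75.9] [11.2 27.9] 10.4
w2 g 294 zmed 0.16389823612090126 rect [428.7 207.8] [26.9 11.3] 81.7
w2 b 388 zmed 0.16386782518879833 rect [437.4 306.4] [27.3 12. ] 64.1
pad o [0.6283 0.0085 0.018 ] [0.6283 0.0085 0.0179]
pad g [ 0.6277 -0.0848  0.018 ] [ 0.6274 -0.0844  0.0187]
band foot L [0.5846 0.0902 0.012 ] [0.5843 0.0904 0.0131]
band foot R [0.6734 0.0908 0.012 ] [ 0.6799  0.0885 -0.0002]
foot tl [0.5836 0.2837 0.012 ] [0.5839 0.2839 0.0111]
foot tr [0.671  0.2823 0.012 ] [0.6705 0.2821 0.0129]
railband [0.6242 0.092  0.196 ] [0.6235 0.0923 0.197 ]
holder [ 0.4539 -0.1205  0.055 ] [ 0.4532 -0.1095  0.0702]
foot tl [0.5828 0.287  0.012 ] [0.5839 0.2866 0.0087]
foot tr [0.6702 0.287  0.012 ] [ 0.6766  0.2853 -0.0003]
bandL [0.5843 0.0905 0.012 ] [0.4351 0.3494 0.464 ]
bandR [0.6746 0.09   0.012 ] [ 0.681   0.083  -0.0002]
post o-corner [0.6411 0.2826 0.2   ] [0.6409 0.2826 0.2002]
post i [0.5395 0.308  0.2   ] [0.6138 0.2785 0.012 ]
post f [0.6125 0.2811 0.2   ] [0.6137 0.2806 0.1982]
```

```bash
python3 -m pendant '[[[0.015,0.2,-0.65],-0.87,0.6],[[0.015,0.2,-0.65],-0.87,0.6],[[0.015,0.21,-0.65],-0.87,0.6],[[0.015,0.21,-0.65],-0.87,0.6],[[0.015,0.21,-0.65],-0.87,0.6],[[0.015,0.21,-0.65],-0.87,0.6],[[0,0,0],0,0.6],[[0,0,0],0,0.6],[[0,0,0],0,0.6]]'
python3 - <<'E'
from h import *
o=snap('wrist','w3');print(o['position'],o['tool_rot'],o['time_s'])
E
python3 m2.py w3
```

```text
time_s: 3.67
position: [0.4381, 0.3066, 0.2057]
tool_rot: [[-0.441, 0.002, 0.898], [-0.898, 0.001, -0.441], [-0.001, -1.0, 0.001]]
ft_force: [-0.1, 0.2, 0.7]
grip_width: 0.0515
[0.4380667  0.30663999 0.20570123] [[-4.40713173e-01  1.82238976e-03  8.97646132e-01]
 [-8.97646983e-01  5.97436042e-04 -4.40714803e-01]
 [-1.33944030e-03 -9.99998161e-01  1.37256474e-03]] 3.6667
w3 o -
w3 g 578 zmed 0.16363095142891984 rect [428.9 208.1] [28.2 12.2] 83.5
w3 b 812 zmed 0.16393491739328706 rect [437.9 306.5] [27.2 11.6] 61.9
```

View pics/w3.png

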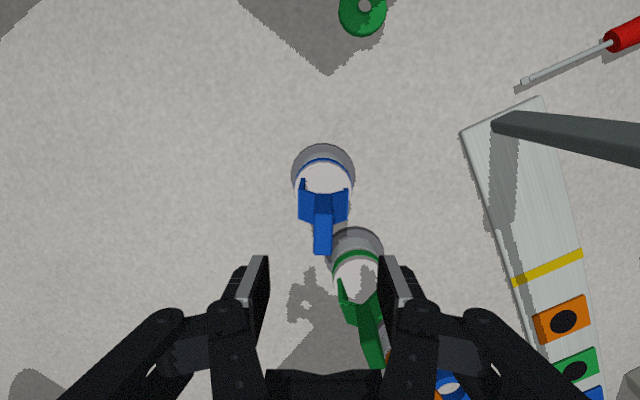

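```bash
python3 -m pendant '[[[0,0,-0.5],0,0.6],[[0,0,-0.5],0,0.6],[[0,0,-0.5],0,0.6],[[0,0,-0.5],0,0.6],[[0,0,-0.4],0,0.6],[[0,0,-0.27],0,0.6],[[0,0,0],0,0.6],[[0,0,0],0,0.6]]'
python3 -m pendant '[[[0,0,0],0,0],[[0,0,0],0,0],[[0,0,0],0,0],[[0,0,0],0,0],[[0,0,0],0,0],[[0,0,0],0,0],[[0,0,0],0,0],[[0,0,0],0,0]]' 60
```

```text
time_s: 4.38
position: [0.4378, 0.3073, 0.125]
tool_rot: [[-0.441, 0.001, 0.897], [-0.897, 0.0, -0.441], [-0.001, -1.0, 0.001]]
ft_force: [-0.4, -0.2, -0.8]
grip_width: 0.0514
time_s: 5.05
position: [0.4378, 0.3074, 0.1249]
tool_rot: [[-0.442, 0.001, 0.897], [-0.897, 0.001, -0.442], [-0.001, -1.0, 0.001]]
ft_force: [0.9, -0.5, 5.6]
grip_width: 0.011
```

```bash
python3 -m pendant '[[[0,0,0.3],0,0],[[0,0,0.6],0,0],[[0,0,0.6],0,0],[[0,0,0.6],0,0],[[0,0,0.6],0,0],[[0,0,0.6],0,0],[[0,0,0.32],0,0],[[0,0,0],0,0],[[0,0,0],0,0]]'
python3 - <<'E'
from h import *
o=snap('wrist','w4');print(o['position'],o['time_s']);snap('side','d4')
E
python3 -m pendant '[[[0.5,0,0],0.65,0],[[0.6,0,0],0.65,0],[[0.6,0,0],0.65,0],[[0.6,0,0],0.65,0],[[0.6,0,0],0.65,0],[[0.6,0,0],0.65,0],[[0.5,0,0],0.65,0],[[0.2,0,0],0.65,0],[[0,0,0],0,0],[[0,0,0],0,0]]'
python3 - <<'E'
from h import *
o=snap('wrist','w5');print(o['position'],o['time_s']);
E
```

```text
time_s: 5.8
position: [0.4371, 0.3072, 0.2324]
tool_rot: [[-0.442, -0.0, 0.897], [-0.897, -0.0, -0.442], [0.0, -1.0, -0.0]]
ft_force: [0.1, -0.7, -1.0]
grip_width: 0.0114
[0.43711721 0.30723579 0.23242383] 5.8
time_s: 6.73
position: [0.563, 0.3072, 0.2315]
tool_rot: [[-0.006, -0.002, 1.0], [-1.0, -0.001, -0.006], [0.001, -1.0, -0.002]]
ft_force: [-0.8, -0.2, -2.3]
grip_width: 0.0113
[0.56303376 0.30718351 0.23146748] 6.7333
```

View pics/w5.png

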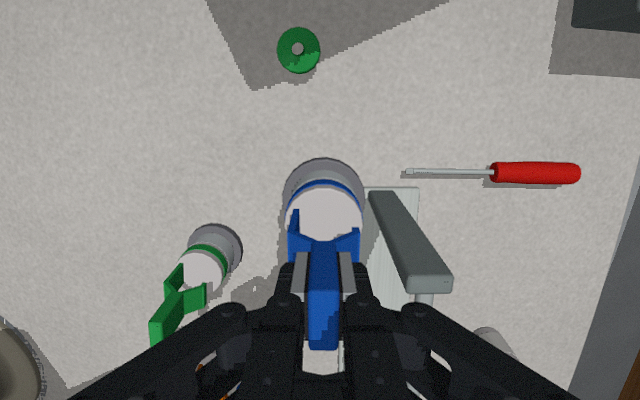

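View pics/d4.png

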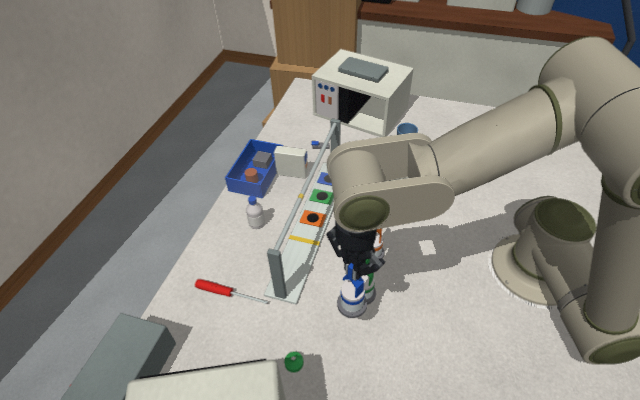

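```bash
python3 -m pendant '[[[0,-0.4,0.07],0,0],[[0,-0.6,0],0,0],[[0,-0.6,0],0,0],[[0,-0.6,0],0,0],[[0,-0.6,0],0,0],[[0,-0.6,0],0,0],[[0,-0.6,0],0,0],[[0,-0.23,0],0,0],[[0,0,0],0,0],[[0,0,0],0,0],[[0,0,0],0,0]]'
python3 - <<'E'
from h import *
o=snap('wrist','w6');print(o['position'],o['time_s']);snap('side','d6');snap('scene','s6')
crop('s6',320,130,440,300,4,'s6c')
E
```

```text
time_s: 7.7
position: [0.5631, 0.1811, 0.235]
tool_rot: [[-0.003, 0.0, 1.0], [-1.0, 0.0, -0.003], [-0.0, -1.0, 0.0]]
ft_force: [-0.2, -0.4, -1.1]
grip_width: 0.0118
[0.56313491 0.18114419 0.23501566] 7.7
```

View pics/s6c.png

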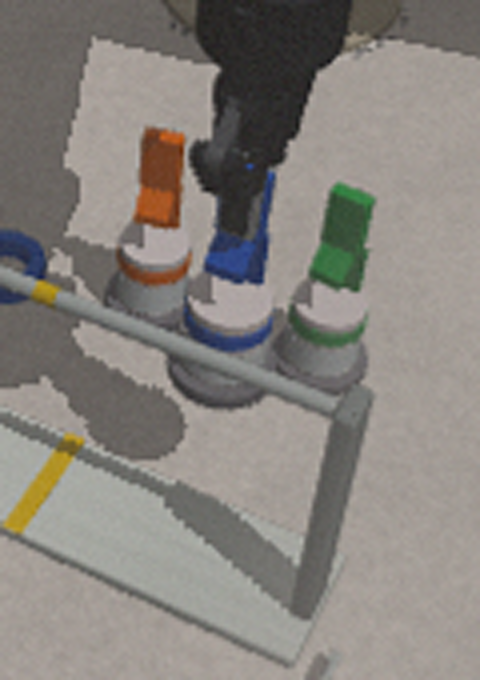

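View pics/w6.png

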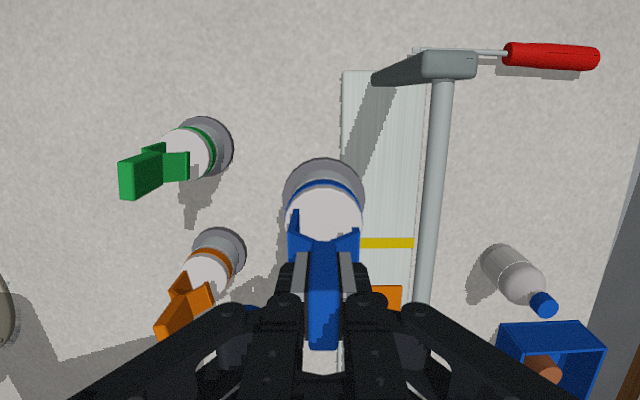

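```bash
python3 -m pendant '[[[0.2,0,0],0,0],[[0.3,0,-0.02],0,0],[[0.3,0,0],0,0],[[0.3,0,-0.02],0,0],[[0.3,0,0],0,0],[[0.3,0,0],0,0],[[0.3,0,0],0,0],[[0.15,0,0],0,0],[[0,0,0],0,0],[[0,0,0],0,0],[[0,0,0],0,0]]'
python3 - <<'E'
from h import *
o=snap('wrist','w7');print(o['position'],o['ft_force']);snap('side','d7');snap('scene','s7')
crop('s7',320,130,440,300,4,'s7c');crop('d7',240,180,390,330,4,'d7c')
E
```

```text
time_s: 8.77
position: [0.6276, 0.1806, 0.2337]
tool_rot: [[-0.003, -0.0, 1.0], [-1.0, 0.0, -0.003], [-0.0, -1.0, -0.0]]
ft_force: [-0.1, -0.3, -1.4]
grip_width: 0.0113
[0.62756095 0.18055356 0.23371039] [-0.13027267 -0.27899269 -1.43850805]
```

View pics/s7c.png

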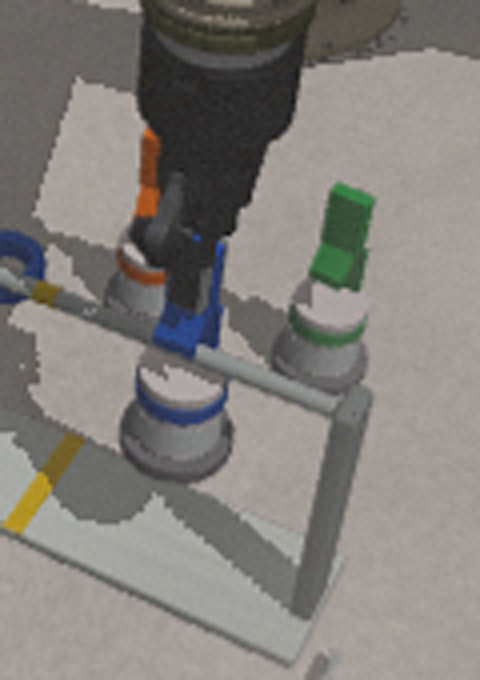

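View pics/d7c.png

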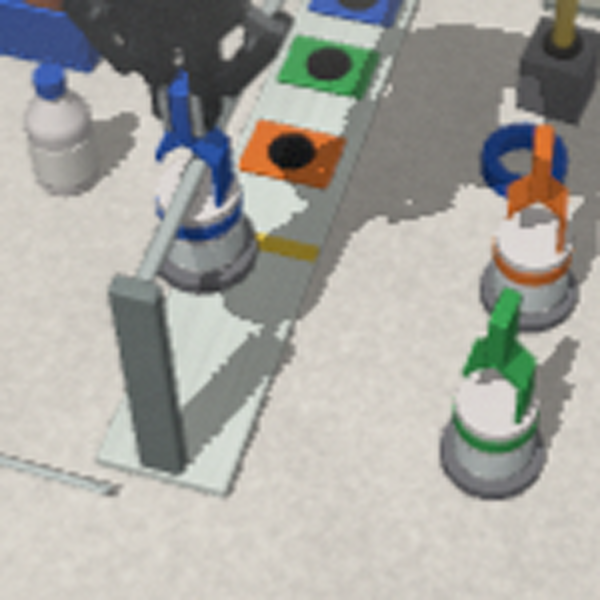

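```bash
python3 -m pendant '[[[0.01,0,-0.1],0,0],[[0.01,0,-0.15],0,0],[[0,0,-0.15],0,0],[[0,0,-0.15],0,0],[[0,0,-0.15],0,0],[[0,0,-0.1],0,0],[[0,0,0],0,0],[[0,0,0],0,0]]'
python3 -m pendant '[[[0,0,-0.04],0,0],[[0,0,-0.03],0,0],[[0,0,0],0,0],[[0,0,0],0,0]]'
```

```text
time_s: 9.58
position: [0.6284, 0.1804, 0.2096]
tool_rot: [[-0.004, -0.0, 1.0], [-1.0, -0.0, -0.004], [0.0, -1.0, -0.0]]
ft_force: [0.9, 0.0, -2.0]
grip_width: 0.0113
time_s: 9.92
position: [0.6285, 0.1804, 0.2077]
tool_rot: [[-0.004, 0.0, 1.0], [-1.0, 0.0, -0.004], [-0.0, -1.0, 0.0]]
ft_force: [1.0, 0.1, -2.2]
grip_width: 0.0114
```

```bash
python3 -m pendant '[[[0,0,-0.04],0,0],[[0,0,-0.02],0,0],[[0,0,0],0,0],[[0,0,0],0,0]]'
python3 - <<'E'
from h import *
o=snap('wrist','w8')
E
```

```text
time_s: 10.25
position: [0.6284, 0.1804, 0.206]
tool_rot: [[-0.004, -0.0, 1.0], [-1.0, 0.0, -0.004], [-0.0, -1.0, -0.0]]
ft_force: [-0.9, 0.7, 0.3]
grip_width: 0.0111
```

View pics/w8.png

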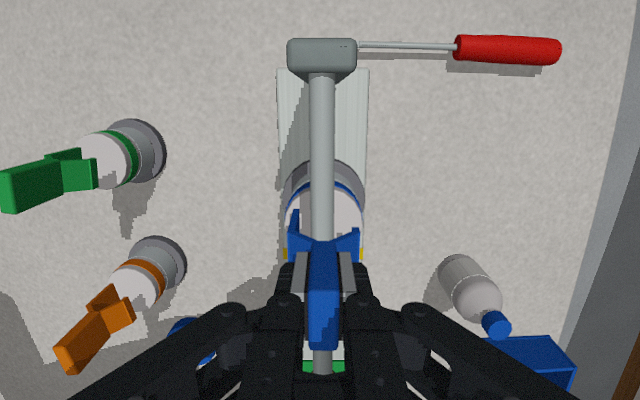

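```bash
python3 -m pendant '[[[0,-0.2,0.01],0,0],[[0,-0.4,0],0,0],[[0,-0.4,0],0,0],[[0,-0.4,0],0,0],[[0,-0.4,0],0,0],[[0,-0.4,0],0,0],[[0,-0.4,0],0,0],[[0,-0.4,0],0,0],[[0,-0.4,0],0,0],[[0,-0.4,0],0,0],[[0,-0.2,0],0,0],[[0,0,0],0,0]]'
```

```text
time_s: 11.3
position: [0.6284, 0.0586, 0.2062]
tool_rot: [[-0.005, -0.0, 1.0], [-1.0, -0.001, -0.005], [0.001, -1.0, -0.0]]
ft_force: [-2.0, -1.9, 1.0]
grip_width: 0.0116
```

```bash
python3 -m pendant '[[[-0.01,-0.3,0.01],0,0],[[0,-0.4,0],0,0],[[0,-0.4,0],0,0],[[0,-0.4,0],0,0],[[0,-0.4,0],0,0],[[0,-0.4,0],0,0],[[0,-0.4,0],0,0],[[0,-0.4,0],0,0],[[0,-0.4,0],0,0],[[0,-0.4,0],0,0],[[0,-0.4,0],0,0],[[0,-0.3,0],0,0]]'
python3 -m pendant '[[[0,-0.4,0],0,0],[[0,-0.4,0],0,0],[[0,-0.4,0],0,0],[[0,-0.4,0],0,0],[[0,-0.4,0],0,0],[[0,-0.4,0],0,0],[[0,-0.3,0],0,0],[[0,-0.1,0],0,0],[[0,0,0],0,0],[[0,0,0],0,0],[[0,0,0],0,0]]'
python3 - <<'E'
from h import *
o=snap('wrist','w9');snap('side','d9');snap('scene','s9');print(o['position'])
crop('s9',200,120,460,300,3,'s9c');crop('d9',240,110,400,300,4,'d9c')
E
```

```text
time_s: 12.3
position: [0.6281, -0.0791, 0.2064]
tool_rot: [[-0.004, -0.0, 1.0], [-1.0, -0.0, -0.004], [0.0, -1.0, -0.0]]
ft_force: [-0.7, 0.1, -1.3]
grip_width: 0.0115
time_s: 13.22
position: [0.6281, -0.1614, 0.2065]
tool_rot: [[-0.003, -0.0, 1.0], [-1.0, -0.001, -0.003], [0.001, -1.0, -0.0]]
ft_force: [-2.6, -1.3, 0.2]
grip_width: 0.0117
[ 0.62813702 -0.16144664  0.20653383]
```

View pics/s9c.png

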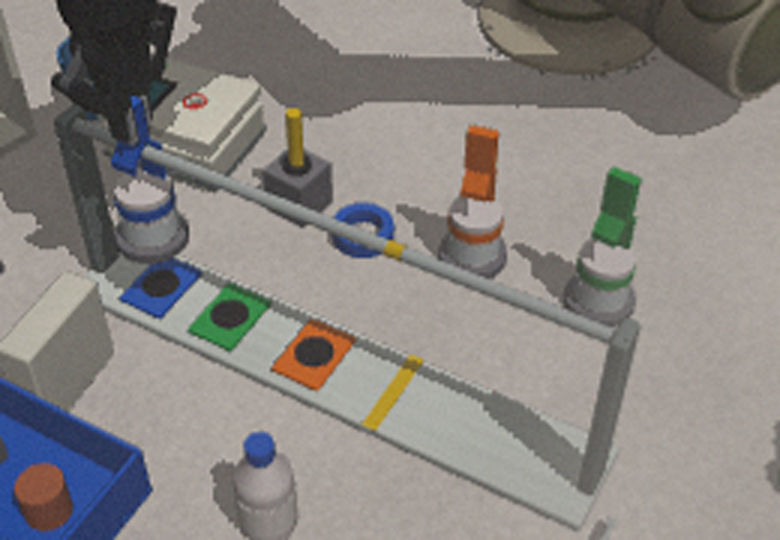

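View pics/w9.png

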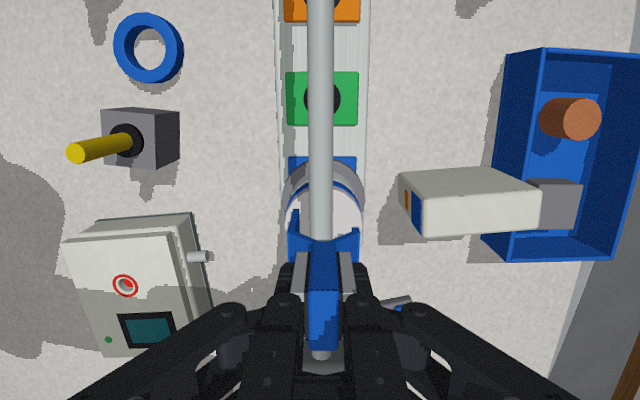

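```bash
cat > m3.py <<'E'
from h import *
from m2 import cloud
import sys
np.set_printoptions(precision=4,suppress=True)
for t in sys.argv[1:]:
    X,H=cloud(t); h=H[...,0].astype(int)
    for n,lo,hi in (('o',3,18),('g',45,85),('b',100,128)):
        m=(h>=lo)&(h<=hi)&(H[...,1]>90)&(X[...,2]>.010)&(X[...,2]<.028)&(X[...,0]>.58)&(X[...,0]<.675)&(X[...,1]>-.25)&(X[...,1]<.1)
        P=X[m]
        if m.sum()<30: continue
        print(t,n,m.sum(),'z',np.median(P[:,2]),'min',np.percentile(P,1,axis=0)[:2],'max',np.percentile(P,99,axis=0)[:2],'mid',(np.percentile(P,1,axis=0)+np.percentile(P,99,axis=0))[:2]/2)
E
python3 m3.py s0 d0 w1 w9 d9 s9; python3 m2.py w9 d9
```

```text
s0 o 273 z 0.017579645512903586 min [ 0.5972 -0.0164] max [0.6646 0.032 ] mid [0.6309 0.0078]
s0 g 219 z 0.01715594281992816 min [ 0.5974 -0.1088] max [ 0.664  -0.0613] mid [ 0.6307 -0.085 ]
s0 b 224 z 0.017315036798610017 min [ 0.5976 -0.1909] max [ 0.6645 -0.1409] mid [ 0.631  -0.1659]
d0 o 246 z 0.019195639912918505 min [ 0.5936 -0.0177] max [0.6615 0.0324] mid [0.6276 0.0073]
d0 g 180 z 0.019204129322993035 min [ 0.5954 -0.1108] max [ 0.6606 -0.0596] mid [ 0.628  -0.0852]
d0 b 141 z 0.0188705157884812 min [ 0.5963 -0.1904] max [ 0.6617 -0.1405] mid [ 0.629  -0.1655]
w1 o 1165 z 0.017833916632000124 min [ 0.5929 -0.0182] max [0.6608 0.0333] mid [0.6268 0.0075]
w1 g 914 z 0.01787550792109091 min [ 0.5922 -0.1072] max [ 0.6604 -0.0597] mid [ 0.6263 -0.0834]
w1 b 288 z 0.017684919610233746 min [ 0.612  -0.1617] max [0.6598 0.025 ] mid [ 0.6359 -0.0684]
w9 o 1045 z 0.018005884356948998 min [ 0.5933 -0.0163] max [0.6611 0.0013] mid [ 0.6272 -0.0075]
w9 g 2243 z 0.01799354756573146 min [ 0.5929 -0.1087] max [ 0.6613 -0.0606] mid [ 0.6271 -0.0846]
w9 b 422 z 0.01776509028829873 min [ 0.5
[... 227 characters left out ...]
id [ 0.6279 -0.0858]
d9 b 121 z 0.01948115374854975 min [ 0.5952 -0.1862] max [ 0.661  -0.1409] mid [ 0.6281 -0.1636]
s9 o 276 z 0.017427393509273303 min [ 0.5965 -0.0161] max [0.6643 0.0321] mid [0.6304 0.008 ]
s9 g 222 z 0.017411531116492796 min [ 0.5974 -0.1087] max [ 0.6636 -0.0607] mid [ 0.6305 -0.0847]
s9 b 210 z 0.017393018650264824 min [ 0.5965 -0.1905] max [ 0.6641 -0.1406] mid [ 0.6303 -0.1656]
w9 o -
w9 g -
w9 b 100 zmed 0.16635400484363422 rect [ 612.7 -154.9] [ 3.6 10.6] 21.7
d9 o 41 zmed 0.16475525082477083 rect [434.1  74.7] [10.  29.4] 6.4
d9 g 59 zmed 0.1642558327773671 rect [429.3 206.6] [28.1 12.2] 82.4
d9 b 13 zmed 0.16644917431907236 rect [523.7 -44.1] [ 13.  310.1] 36.1
```

View pics/d9c.png

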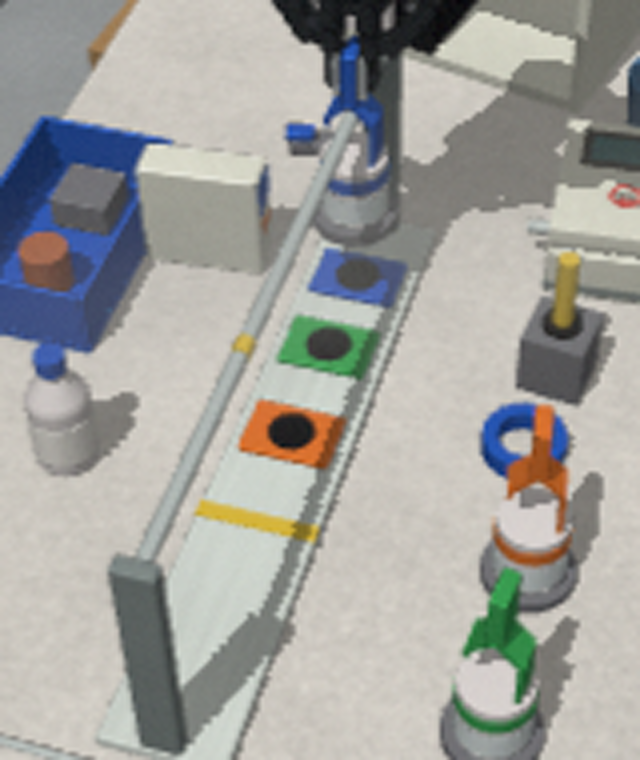

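```bash
cat > m4.py <<'E'
from h import *
from m2 import cloud
import sys
np.set_printoptions(precision=4,suppress=True)
# hung hook/tabs between z range
z0,z1=float(sys.argv[1]),float(sys.argv[2])
for t in sys.argv[3:]:
    X,H=cloud(t); h=H[...,0].astype(int)
    for n,lo,hi in (('o',3,18),('g',45,85),('b',100,128)):
        m=(h>=lo)&(h<=hi)&(H[...,1]>90)&(X[...,2]>z0)&(X[...,2]<z1)&(X[...,0]>.57)&(X[...,0]<.69)&(X[...,1]>-.25)&(X[...,1]<.35)
        P=X[m]
        if m.sum()<8: continue
        a,b=np.percentile(P,2,axis=0),np.percentile(P,98,axis=0)
        print(t,n,m.sum(),'min',a,'max',b,'mid',(a+b)/2)
E
python3 m4.py .236 .26 w9 s9 d9; echo; python3 m4.py .18 .215 w9 s9 d9
```

```text
w9 g 37 min [ 0.5929 -0.1689  0.2367] max [ 0.6627 -0.1487  0.2596] mid [ 0.6278 -0.1588  0.2482]
w9 b 2384 min [ 0.6216 -0.1741  0.2371] max [ 0.6361 -0.1481  0.2542] mid [ 0.6288 -0.1611  0.2457]
s9 b 17 min [ 0.6253 -0.1565  0.237 ] max [ 0.6374 -0.1482  0.2527] mid [ 0.6314 -0.1524  0.2448]
d9 b 32 min [ 0.6234 -0.1734  0.2382] max [ 0.6352 -0.149   0.2505] mid [ 0.6293 -0.1612  0.2443]

w9 b 1467 min [ 0.6094 -0.2207  0.1827] max [ 0.647  -0.1485  0.2138] mid [ 0.6282 -0.1846  0.1983]
s9 b 103 min [ 0.6123 -0.1754  0.1816] max [ 0.6509 -0.149   0.2122] mid [ 0.6316 -0.1622  0.1969]
d9 b 75 min [ 0.6086 -0.1768  0.1821] max [ 0.6473 -0.1498  0.2124] mid [ 0.628  -0.1633  0.1973]
```

```bash
python3 -m pendant '[[[0,-0.1,0],0,0],[[0,-0.05,-0.02],0,0],[[0,0,0],0,0],[[0,0,0],0,0],[[0,0,0],0,0.15],[[0,0,0],0,0.25],[[0,0,0],0,0.35],[[0,0,0],0,0.5],[[0,0,0],0,0.5],[[0,0,0],0,0.5]]'
python3 -m pendant '[[[0,0,0.3],0,0.5],[[0,0,0.6],0,0.5],[[0,0,0.8],0,0.5],[[0,0,0.8],0,0.5],[[0,0,0.8],0,0.5],[[0,0,0],0,0.5],[[0,0,0],0,0.5],[[0,0,0],0,0.5]]'
python3 - <<'E'
from h import *
o=snap('wrist','w10');snap('side','d10');snap('scene','s10');print(o['position'])
E
python3 m4.py .236 .26 w10 s10 d10; echo; python3 m4.py .18 .215 w10 s10 d10; python3 m2.py s10 d10
```

```text
time_s: 14.2
position: [0.6282, -0.1661, 0.2058]
tool_rot: [[-0.004, 0.0, 1.0], [-1.0, -0.0, -0.004], [0.0, -1.0, 0.0]]
ft_force: [0.6, 0.4, -0.3]
grip_width: 0.0429
time_s: 14.87
position: [0.628, -0.166, 0.3043]
tool_rot: [[-0.004, -0.001, 1.0], [-1.0, 0.0, -0.004], [-0.0, -1.0, -0.001]]
ft_force: [0.8, -0.5, 0.0]
grip_width: 0.0425
[ 0.62796458 -0.16600259  0.30433178]
w10 b 732 min [ 0.6226 -0.1791  0.2381] max [ 0.6338 -0.153   0.2456] mid [ 0.6282 -0.1661  0.2419]
s10 b 56 min [ 0.6254 -0.1813  0.2366] max [ 0.6369 -0.1535  0.2447] mid [ 0.6311 -0.1674  0.2406]
d10 b 40 min [ 0.6213 -0.1811  0.2374] max [ 0.6332 -0.1531  0.2488] mid [ 0.6272 -0.1671  0.2431]

w10 b 947 min [ 0.6083 -0.1781  0.1846] max [ 0.6452 -0.153   0.2113] mid [ 0.6267 -0.1655  0.198 ]
s10 b 133 min [ 0.6137 -0.1794  0.1819] max [ 0.6485 -0.1534  0.2139] mid [ 0.6311 -0.1664  0.1979]
d10 b 88 min [ 0.6075 -0.1797  0.181 ] max [ 0.6454 -0.1544  0.2129] mid [ 0.6265 -0.1671  0.1969]
s10 o 42 zmed 0.16247903023179555 rect [436.  74.] [13.5 24.6] 23.4
s10 g 32 zmed 0.16279708924901198 rect [430.4 206. ] [25.1 12.5] 89.6
s10 b -
d10 o 38 zmed 0.16490480770053306 rect [434.2  73.2] [10.  28.6] 6.4
d10 g 58 zmed 0.16417606803046875 rect [429.3 207.1] [27.4 11.7] 85.5
d10 b 16 zmed 0.16921789548802446 rect [523.6 -46. ] [ 14.4 317.6] 34.9
```

View pics/w10.png

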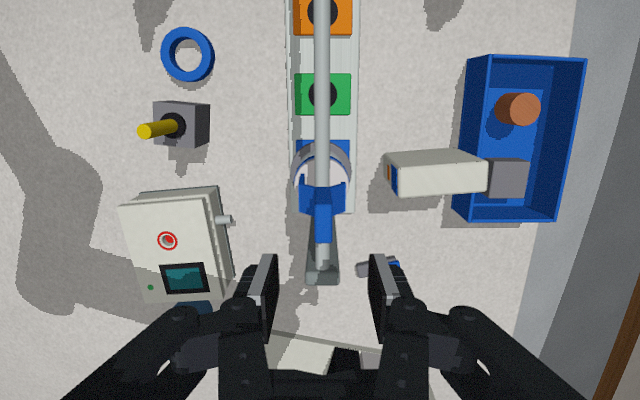

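```bash
python3 -m pendant '[[[-0.4,0.6,0],0,0.6],[[-0.52,0.95,0],-0.1,0.6],[[-0.52,0.95,0],-0.1,0.6],[[-0.52,0.95,0],-0.15,0.6],[[-0.52,0.95,0],-0.15,0.6],[[-0.52,0.95,0],-0.15,0.6],[[-0.52,0.95,0],-0.15,0.6],[[-0.52,0.95,0],-0.15,0.6],[[-0.52,0.95,0],-0.15,0.6],[[-0.52,0.95,0],-0.15,0.6],[[-0.52,0.95,0],-0.15,0.6],[[-0.52,0.95,0],0,0.6]]'
python3 -m pendant '[[[-0.52,0.95,-0.5],0,0.6],[[0,0.45,-0.8],0,0.6],[[0,0,-0.8],0,0.6],[[0,0,-0.8],0,0.6],[[0,0,-0.4],0,0.6],[[0,0,0],0,0.6],[[0,0,0],0,0.6],[[0,0,0],0,0.6]]'
python3 - <<'E'
from h import *
o=snap('wrist','w11');print(o['position'],o['tool_rot'][1])
E
python3 m2.py w11
```

```text
time_s: 16.02
position: [0.4433, 0.1666, 0.3044]
tool_rot: [[-0.126, -0.001, 0.992], [-0.992, -0.0, -0.126], [0.0, -1.0, -0.001]]
ft_force: [1.9, 1.0, 0.9]
grip_width: 0.0517
time_s: 16.68
position: [0.4294, 0.2074, 0.2067]
tool_rot: [[-0.126, 0.001, 0.992], [-0.992, 0.0, -0.126], [-0.0, -1.0, 0.001]]
ft_force: [0.7, 0.1, 0.1]
grip_width: 0.0513
[0.42939685 0.20743625 0.20665408] [-9.92076590e-01  2.59369907e-04 -1.25634282e-01]
w11 o -
w11 g 801 zmed 0.16388077179395155 rect [429.  207.6] [27.8 12. ] 83.8
w11 b -
```

View pics/w11.png

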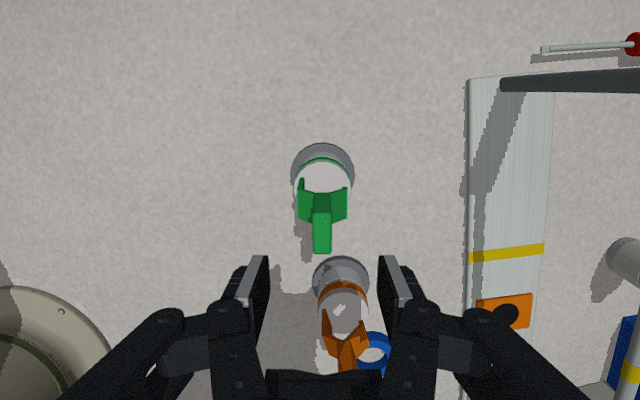

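```bash
python3 -m pendant '[[[0,0,-0.5],0,0.6],[[0,0,-0.5],0,0.6],[[0,0,-0.5],0,0.6],[[0,0,-0.5],0,0.6],[[0,0,-0.45],0,0.6],[[0,0,-0.25],0,0.6],[[0,0,0],0,0.6],[[0,0,0],0,0.6]]'
python3 -m pendant '[[[0,0,0],0,0],[[0,0,0],0,0],[[0,0,0],0,0],[[0,0,0],0,0],[[0,0,0],0,0],[[0,0,0],0,0],[[0,0,0],0,0],[[0,0,0],0,0]]' 60
python3 -m pendant '[[[0,0,0.3],0,0],[[0,0,0.6],0,0],[[0,0,0.6],0,0],[[0,0,0.6],0,0],[[0,0,0.6],0,0],[[0,0,0.6],0,0],[[0,0,0.35],0,0],[[0,0,0],0,0],[[0,0,0],0,0]]'
```

```text
time_s: 17.4
position: [0.4294, 0.2075, 0.1255]
tool_rot: [[-0.126, 0.001, 0.992], [-0.992, 0.0, -0.126], [-0.0, -1.0, 0.001]]
ft_force: [-1.7, 0.0, 0.0]
grip_width: 0.0514
time_s: 18.07
position: [0.429, 0.2075, 0.1254]
tool_rot: [[-0.125, 0.001, 0.992], [-0.992, 0.0, -0.125], [-0.0, -1.0, 0.001]]
ft_force: [-2.4, 0.5, 6.1]
grip_width: 0.0113
time_s: 18.82
position: [0.4289, 0.2074, 0.2344]
tool_rot: [[-0.125, 0.001, 0.992], [-0.992, 0.0, -0.125], [-0.0, -1.0, 0.0]]
ft_force: [0.2, 0.5, -2.8]
grip_width: 0.0113
```

```bash
python3 -m pendant '[[[0.4,-0.1,0],0.2,0],[[0.6,-0.15,0],0.25,0],[[0.6,-0.15,0],0.25,0],[[0.6,-0.15,0],0.25,0],[[0.6,-0.15,0],0.25,0],[[0.6,-0.15,0],0.22,0],[[0.6,-0.06,0],0,0],[[0.45,0,0],0,0],[[0,0,0],0,0],[[0,0,0],0,0],[[0,0,0],0,0]]'
python3 - <<'E'
from h import *
snap('wrist','w12');snap('scene','s12');crop('s12',320,130,440,300,4,'s12c')
E
```

```text
time_s: 19.73
position: [0.5616, 0.1802, 0.2336]
tool_rot: [[-0.002, -0.002, 1.0], [-1.0, -0.0, -0.002], [0.0, -1.0, -0.002]]
ft_force: [-1.0, -0.0, -2.8]
grip_width: 0.0115
```

View pics/s12c.png

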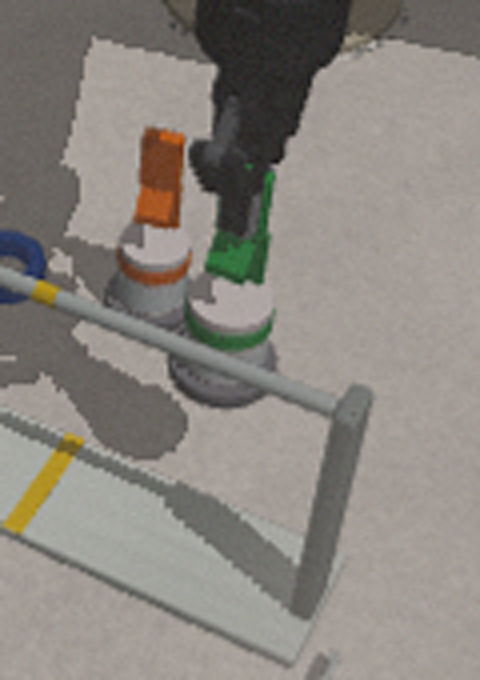

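View pics/w12.png

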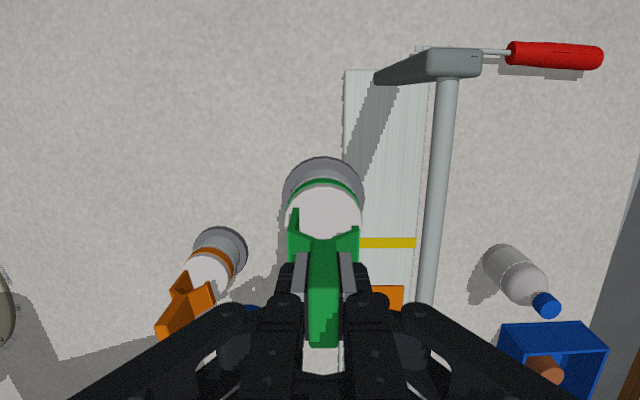

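Same picture as with blue: hook level, leg to the robot. In and down (28 mm), same as before.

```bash
python3 -m pendant '[[[0.2,0,0.01],0,0],[[0.3,0,0],0,0],[[0.3,0,0],0,0],[[0.3,0,0],0,0],[[0.3,0,0],0,0],[[0.3,0,0],0,0],[[0.3,0,0],0,0],[[0.2,0,0],0,0],[[0,0,0],0,0],[[0,0,0],0,0],[[0,0,0],0,0]]'
python3 - <<'E'
from h import *
snap('side','d13');crop('d13',240,180,390,330,4,'d13c')
E
python3 -m pendant '[[[0,0,-0.1],0,0],[[0,0,-0.15],0,0],[[0,0,-0.15],0,0],[[0,0,-0.15],0,0],[[0,0,-0.15],0,0],[[0,0,-0.1],0,0],[[0,0,0],0,0],[[0,0,0],0,0]]'
```

```text
time_s: 20.75
position: [0.6281, 0.1802, 0.2347]
tool_rot: [[-0.002, -0.0, 1.0], [-1.0, -0.0, -0.002], [0.0, -1.0, -0.0]]
ft_force: [-0.2, -0.2, -2.6]
grip_width: 0.0114
time_s: 21.47
position: [0.6285, 0.1801, 0.2105]
tool_rot: [[-0.002, -0.0, 1.0], [-1.0, -0.0, -0.002], [0.0, -1.0, -0.0]]
ft_force: [-0.1, 0.6, -2.3]
grip_width: 0.0114
```

View pics/d13c.png

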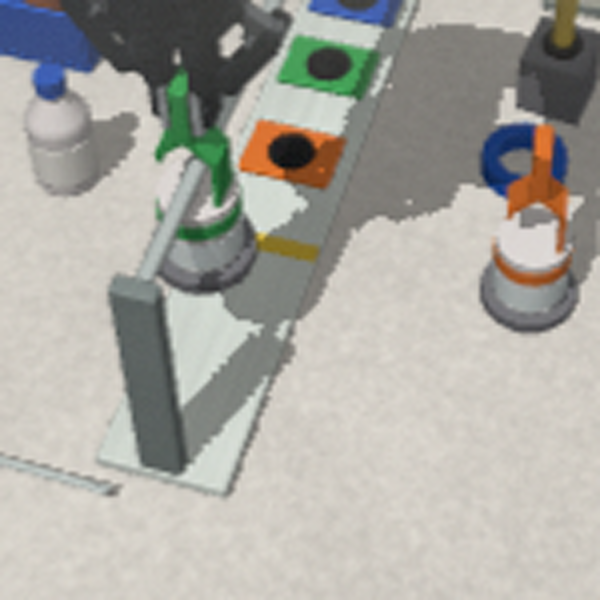

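```bash
python3 -m pendant '[[[-0.01,0,-0.07],0,0],[[0,0,-0.06],0,0],[[0,0,0],0,0],[[0,0,0],0,0]]'
python3 -m pendant '[[[0,-0.2,0],0,0],[[0,-0.4,0],0,0],[[0,-0.4,0],0,0],[[0,-0.4,0],0,0],[[0,-0.4,0],0,0],[[0,-0.4,0],0,0],[[0,-0.4,0],0,0],[[0,-0.4,0],0,0],[[0,-0.4,0],0,0],[[0,-0.4,0],0,0],[[0,-0.4,0],0,0],[[0,-0.2,0],0,0]]'
```

```text
time_s: 21.8
position: [0.6281, 0.1801, 0.2067]
tool_rot: [[-0.002, -0.0, 1.0], [-1.0, -0.0, -0.002], [0.0, -1.0, -0.0]]
ft_force: [0.4, 0.8, -1.7]
grip_width: 0.0115
time_s: 22.8
position: [0.6282, 0.0463, 0.2067]
tool_rot: [[-0.003, 0.0, 1.0], [-1.0, -0.0, -0.003], [0.0, -1.0, 0.0]]
ft_force: [-0.3, -0.9, -2.0]
grip_width: 0.0111
```

```bash
python3 -m pendant '[[[0,-0.3,0],0,0],[[0,-0.4,0],0,0],[[0,-0.4,0],0,0],[[0,-0.4,0],0,0],[[0,-0.4,0],0,0],[[0,-0.4,0],0,0],[[0,-0.4,0],0,0],[[0,-0.4,0],0,0],[[0,-0.4,0],0,0],[[0,-0.4,0],0,0],[[0,-0.3,0],0,0],[[0,0,0],0,0]]'
python3 -m pendant '[[[0,0,0],0,0],[[0,0,0],0,0]]'
python3 - <<'E'
from h import *
snap('wrist','w14');snap('side','d14')
E
python3 m4.py .236 .27 w14 d14
```

```text
time_s: 23.8
position: [0.628, -0.0801, 0.2067]
tool_rot: [[-0.004, -0.0, 1.0], [-1.0, -0.001, -0.004], [0.001, -1.0, -0.0]]
ft_force: [-1.7, -0.6, -0.6]
grip_width: 0.0109
time_s: 23.97
position: [0.6281, -0.0777, 0.2068]
tool_rot: [[-0.002, -0.0, 1.0], [-1.0, -0.0, -0.002], [0.0, -1.0, -0.0]]
ft_force: [-2.3, 0.1, 0.2]
grip_width: 0.0111
w14 o 10 min [ 0.5943 -0.0856  0.2385] max [ 0.6674 -0.0663  0.2697] mid [ 0.6308 -0.0759  0.2541]
w14 g 2328 min [ 0.6119 -0.0898  0.2369] max [ 0.6371 -0.0637  0.2642] mid [ 0.6245 -0.0767  0.2506]
w14 b 347 min [ 0.5874 -0.0886  0.2455] max [ 0.6696 -0.0643  0.2697] mid [ 0.6285 -0.0765  0.2576]
d14 g 37 min [ 0.624  -0.0918  0.2366] max [ 0.635  -0.0644  0.248 ] mid [ 0.6295 -0.0781  0.2423]
d14 b 8 min [ 0.586  -0.0908  0.2368] max [ 0.6471 -0.0696  0.2685] mid [ 0.6166 -0.0802  0.2527]
```

```bash
python3 -m pendant '[[[0,-0.12,0],0,0],[[0,-0.115,-0.02],0,0],[[0,0,0],0,0],[[0,0,0],0,0],[[0,0,0],0,0.15],[[0,0,0],0,0.25],[[0,0,0],0,0.35],[[0,0,0],0,0.5],[[0,0,0],0,0.5],[[0,0,0],0,0.5]]'
python3 -m pendant '[[[0,0,0.3],0,0.5],[[0,0,0.6],0,0.5],[[0,0,0.8],0,0.5],[[0,0,0.8],0,0.5],[[0,0,0.8],0,0.5],[[0,0,0],0,0.5],[[0,0,0],0,0.5],[[0,0,0],0,0.5]]'
python3 - <<'E'
from h import *
o=snap('wrist','w15');snap('side','d15');snap('scene','s15');print(o['position'])
crop('s15',200,120,460,300,3,'s15c')
E
python3 m4.py .236 .26 w15 s15 d15; echo; python3 m4.py .18 .215 w15 s15 d15; python3 m2.py s15 d15 w15
```

```text
time_s: 24.9
position: [0.6283, -0.085, 0.2061]
tool_rot: [[-0.002, 0.0, 1.0], [-1.0, -0.0, -0.002], [0.0, -1.0, 0.0]]
ft_force: [-0.3, -0.2, -0.3]
grip_width: 0.0428
time_s: 25.57
position: [0.6279, -0.0849, 0.3046]
tool_rot: [[-0.002, -0.001, 1.0], [-1.0, 0.0, -0.002], [-0.0, -1.0, -0.001]]
ft_force: [0.3, 0.2, 0.4]
grip_width: 0.0425
[ 0.62794356 -0.08486934  0.30464106]
w15 g 719 min [ 0.6226 -0.0974  0.2382] max [ 0.6337 -0.0715  0.2457] mid [ 0.6282 -0.0844  0.242 ]
w15 b 540 min [ 0.6225 -0.1793  0.2372] max [ 0.6329 -0.1525  0.2454] mid [ 0.6277 -0.1659  0.2413]
s15 g 54 min [ 0.6246 -0.098   0.2371] max [ 0.637  -0.0723  0.2449] mid [ 0.6308 -0.0852  0.241 ]
s15 b 55 min [ 0.6255 -0.181   0.2363] max [ 0.6366 -0.154   0.2462] mid [ 0.6311 -0.1675  0.2412]
d15 g 42 min [ 0.6218 -0.0958  0.2364] max [ 0.6334 -0.0712  0.2485] mid [ 0.6276 -0.0835  0.2424]
d15 b 21 min [ 0.6219 -0.1747  0.2368] max [ 0.6321 -0.1525  0.2477] mid [ 0.627  -0.1636  0.2422]

w15 g 951 min [ 0.6082 -0.0965  0.1842] max [ 0.6458 -0.0715  0.2115] mid [ 0.627  -0.084   0.1978]
w15 b 886 min [ 0.608  -0.
[... 212 characters left out ...]
] max [ 0.6476 -0.1534  0.2135] mid [ 0.6304 -0.1665  0.1975]
d15 g 79 min [ 0.6086 -0.0965  0.1835] max [ 0.6458 -0.0723  0.2137] mid [ 0.6272 -0.0844  0.1986]
d15 b 80 min [ 0.6073 -0.1791  0.1832] max [ 0.64   -0.154   0.2142] mid [ 0.6237 -0.1666  0.1987]
s15 o 41 zmed 0.16277702143636885 rect [436.4  74.1] [12.6 26.7] 8.6
s15 g -
s15 b -
d15 o 39 zmed 0.1653502551900211 rect [434.1  74.1] [10.  30.4] 6.3
d15 g -
d15 b 16 zmed 0.16819298960254503 rect [524.3 -47.3] [ 15.4 315.6] 35.1
w15 o 294 zmed 0.16346777487598624 rect [435.2  67.6] [13. 13.] 3.1
w15 g 26 zmed 0.16725472159750182 rect [610.  -73.7] [1.6 4.4] 66.0
w15 b 57 zmed 0.16715846559878111 rect [ 615.9 -193.3] [15.8 79.5] 18.8
```

View pics/s15c.png

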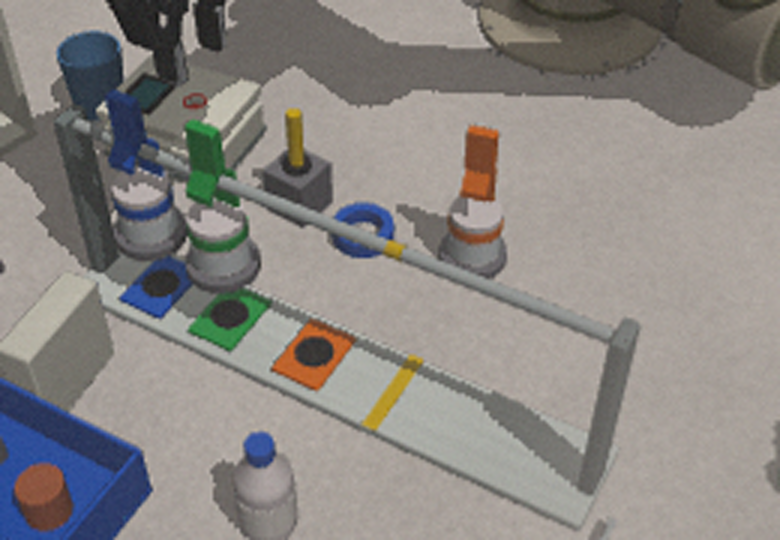

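View pics/w15.png

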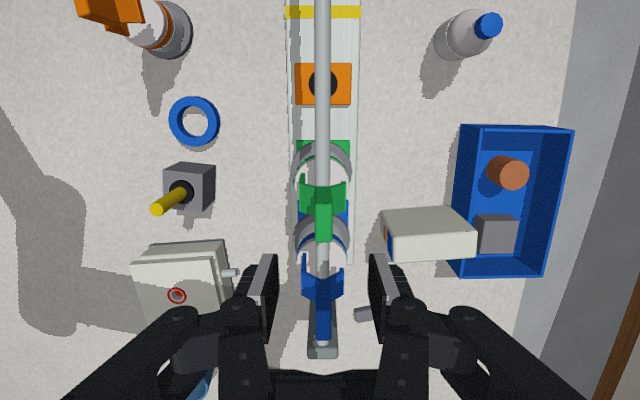

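```bash
python3 -m pendant '[[[-0.72,0.6,0],0.2,0.6],[[-0.72,0.6,0],0.2,0.6],[[-0.72,0.6,0],0.2,0.6],[[-0.72,0.6,0],0.2,0.6],[[-0.72,0.6,0],0.2,0.6],[[-0.72,0.6,0],0.2,0.6],[[-0.72,0.6,-0.3],0.2,0.6],[[-0.72,0.6,-0.6],0.2,0.6],[[-0.72,0.55,-0.7],0.23,0.6],[[0,0,-0.8],0,0.6],[[0,0,-0.8],0,0.6],[[0,0,0],0,0.6]]'
python3 -m pendant '[[[0,0,0],0,0.6],[[0,0,0],0,0.6],[[0,0,0],0,0.6]]'
python3 - <<'E'
from h import *
o=snap('wrist','w16');print(o['position'],o['tool_rot'][1])
E
python3 m2.py w16
```

```text
time_s: 26.72
position: [0.4314, 0.076, 0.2055]
tool_rot: [[0.158, -0.008, 0.987], [-0.987, 0.001, 0.158], [-0.002, -1.0, -0.008]]
ft_force: [0.5, 0.2, -0.6]
grip_width: 0.0515
time_s: 26.97
position: [0.4346, 0.0754, 0.2103]
tool_rot: [[0.157, 0.002, 0.988], [-0.988, -0.0, 0.157], [0.001, -1.0, 0.002]]
ft_force: [-0.5, -0.0, 0.3]
grip_width: 0.0512
[0.43457055 0.07536072 0.21032846] [-9.87632219e-01 -1.92583945e-04  1.56788272e-01]
w16 o 785 zmed 0.16385824445098063 rect [433.3  75.6] [11.1 27.5] 8.7
w16 g -
w16 b 12 zmed 0.16347200023997804 rect [435.3  61.7] [6.9 1. ] 11.3
```

View pics/w16.png

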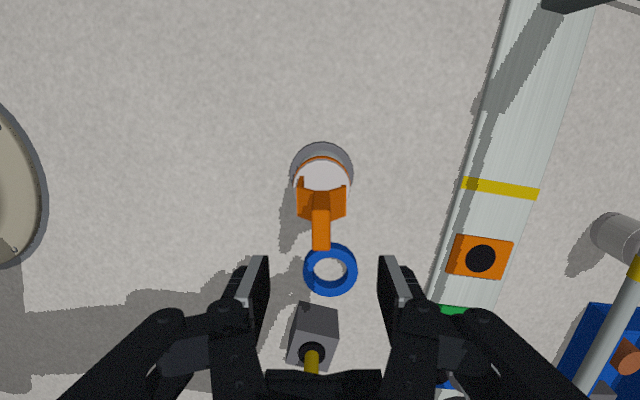

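```bash
python3 -m pendant '[[[-0.02,0,-0.5],0,0.6],[[0,0,-0.5],0,0.6],[[0,0,-0.5],0,0.6],[[0,0,-0.5],0,0.6],[[0,0,-0.5],0,0.6],[[0,0,-0.33],0,0.6],[[0,0,0],0,0.6],[[0,0,0],0,0.6]]'
python3 -m pendant '[[[0,0,0],0,0],[[0,0,0],0,0],[[0,0,0],0,0],[[0,0,0],0,0],[[0,0,0],0,0],[[0,0,0],0,0],[[0,0,0],0,0],[[0,0,0],0,0]]' 60
python3 -m pendant '[[[0,0,0.3],0,0],[[0,0,0.6],0,0],[[0,0,0.6],0,0],[[0,0,0.6],0,0],[[0,0,0.6],0,0],[[0,0,0.6],0,0],[[0,0,0.35],0,0],[[0,0,0],0,0],[[0,0,0],0,0]]'
```

```text
time_s: 27.68
position: [0.4336, 0.0754, 0.1247]
tool_rot: [[0.157, 0.0, 0.988], [-0.988, -0.0, 0.157], [0.0, -1.0, 0.0]]
ft_force: [0.8, -0.4, 0.3]
grip_width: 0.0512
time_s: 28.35
position: [0.4334, 0.0755, 0.1249]
tool_rot: [[0.157, 0.001, 0.988], [-0.988, -0.0, 0.157], [0.0, -1.0, 0.001]]
ft_force: [-2.0, -0.1, 6.4]
grip_width: 0.0111
time_s: 29.1
position: [0.433, 0.0756, 0.2335]
tool_rot: [[0.157, 0.0, 0.988], [-0.988, -0.0, 0.157], [0.0, -1.0, 0.0]]
ft_force: [-0.7, -0.0, -2.6]
grip_width: 0.011
```

```bash
python3 -m pendant '[[[0.54,0.43,0],-0.2,0],[[0.54,0.44,0],-0.23,0],[[0.54,0.44,0],-0.23,0],[[0.54,0.44,0],-0.23,0],[[0.54,0.44,0],-0.23,0],[[0.54,0.44,0],-0.23,0],[[0.54,0.44,0],-0.23,0],[[0.53,0.4,0.02],-0.23,0],[[0,0,0],0,0],[[0,0,0],0,0],[[0,0,0],0,0]]'
python3 - <<'E'
from h import *
snap('wrist','w17');snap('scene','s17')
E
```

```text
time_s: 30.02
position: [0.5617, 0.1793, 0.2332]
tool_rot: [[0.0, -0.002, 1.0], [-1.0, -0.0, 0.0], [0.0, -1.0, -0.002]]
ft_force: [-1.0, -0.4, -1.5]
grip_width: 0.0111
```

View pics/w17.png

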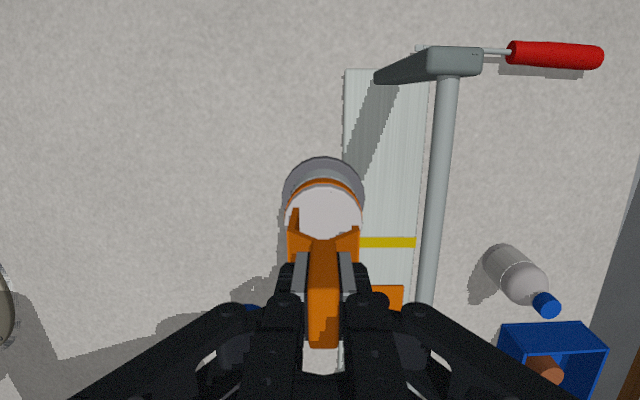

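```bash
python3 -m pendant '[[[0.2,0,0],0,0],[[0.3,0,0],0,0],[[0.3,0,0],0,0],[[0.3,0,0],0,0],[[0.3,0,0],0,0],[[0.3,0,0],0,0],[[0.3,0,0],0,0],[[0.2,0,0],0,0],[[0,0,0],0,0],[[0,0,0],0,0],[[0,0,0],0,0]]'
python3 - <<'E'
from h import *
snap('side','d18');crop('d18',240,180,390,330,4,'d18c')
E
python3 -m pendant '[[[0,0,-0.1],0,0],[[0,0,-0.15],0,0],[[0,0,-0.15],0,0],[[0,0,-0.15],0,0],[[0,0,-0.15],0,0],[[0,0,-0.1],0,0],[[0,0,0],0,0],[[0,0,0],0,0]]'
```

```text
time_s: 31.03
position: [0.6281, 0.1796, 0.2344]
tool_rot: [[-0.0, -0.0, 1.0], [-1.0, -0.0, -0.0], [0.0, -1.0, -0.0]]
ft_force: [-0.4, -0.4, -1.3]
grip_width: 0.011
time_s: 31.75
position: [0.6285, 0.1796, 0.2102]
tool_rot: [[-0.0, -0.0, 1.0], [-1.0, -0.0, -0.0], [0.0, -1.0, -0.0]]
ft_force: [0.0, 0.7, -1.8]
grip_width: 0.0113
```

View pics/d18c.png

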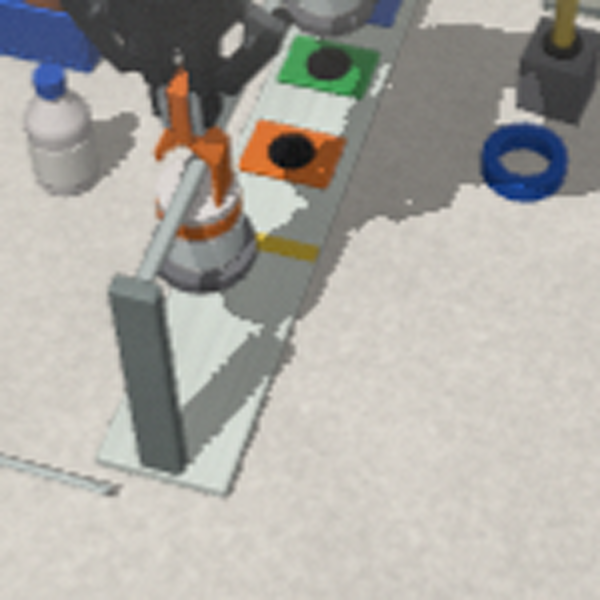

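```bash
python3 -m pendant '[[[-0.01,0,-0.07],0,0],[[0,0,-0.06],0,0],[[0,0,0],0,0],[[0,0,0],0,0]]'
python3 -m pendant '[[[0,-0.2,0],0,0],[[0,-0.4,0],0,0],[[0,-0.4,0],0,0],[[0,-0.4,0],0,0],[[0,-0.4,0],0,0],[[0,-0.4,0],0,0],[[0,-0.4,0],0,0],[[0,-0.4,0],0,0],[[0,-0.4,0],0,0],[[0,-0.4,0],0,0],[[0,-0.4,0],0,0],[[0,-0.4,0],0,0]]'
python3 -m pendant '[[[0,-0.4,0],0,0],[[0,-0.3,0],0,0],[[0,-0.2,0],0,0],[[0,0,0],0,0],[[0,0,0],0,0],[[0,0,0],0,0]]'
python3 - <<'E'
from h import *
snap('wrist','w19');snap('side','d19')
E
python3 m4.py .236 .27 w19 d19; python3 m3.py d19
```

```text
time_s: 32.08
position: [0.6281, 0.1797, 0.2064]
tool_rot: [[-0.0, -0.0, 1.0], [-1.0, -0.0, -0.0], [0.0, -1.0, -0.0]]
ft_force: [0.1, 0.6, -1.7]
grip_width: 0.0112
time_s: 33.08
position: [0.6281, 0.0405, 0.2064]
tool_rot: [[-0.0, 0.0, 1.0], [-1.0, -0.0, -0.0], [0.0, -1.0, 0.0]]
ft_force: [0.2, 0.7, -1.6]
grip_width: 0.0113
time_s: 33.58
position: [0.6281, 0.0152, 0.2064]
tool_rot: [[0.0, -0.0, 1.0], [-1.0, 0.0, 0.0], [-0.0, -1.0, -0.0]]
ft_force: [-0.4, 0.1, -2.2]
grip_width: 0.0115
w19 o 2307 min [0.6223 0.003  0.2369] max [0.634  0.0293 0.2465] mid [0.6282 0.0161 0.2417]
w19 g 198 min [0.5858 0.0053 0.2383] max [0.6691 0.028  0.2696] mid [0.6275 0.0166 0.254 ]
w19 b 415 min [0.5873 0.0048 0.2443] max [0.6693 0.0285 0.2696] mid [0.6283 0.0167 0.2569]
d19 o 37 min [0.6231 0.005  0.2362] max [0.6359 0.028  0.2493] mid [0.6295 0.0165 0.2427]
d19 o 221 z 0.019309489506499466 min [ 0.5929 -0.018 ] max [0.6619 0.0331] mid [0.6274 0.0075]
d19 g 73 z 0.01910858184055242 min [ 0.5941 -0.1061] max [ 0.6178 -0.0614] mid [ 0.606  -0.0838]
d19 b 52 z 0.019408825414004405 min [ 0.5946 -0.1857] max [ 0.614  -0.1429] mid [ 0.6043 -0.1643]
```

```bash
python3 -m pendant '[[[0,-0.14,0],0,0],[[0,-0.13,-0.02],0,0],[[0,0,0],0,0],[[0,0,0],0,0],[[0,0,0],0,0.15],[[0,0,0],0,0.25],[[0,0,0],0,0.35],[[0,0,0],0,0.5],[[0,0,0],0,0.5],[[0,0,0],0,0.5]]'
python3 -m pendant '[[[0,0,0.3],0,0.5],[[0,0,0.6],0,0.5],[[0,0,0.8],0,0.5],[[0,0,0.8],0,0.5],[[0,0,0.8],0,0.5],[[0,0,0],0,0.5],[[0,0,0],0,0.5],[[0,0,0],0,0.5]]'
python3 - <<'E'
from h import *
o=snap('wrist','w20');snap('side','d20');snap('scene','s20');print(o['position'])
crop('s20',200,120,460,300,3,'s20c')
E
python3 m4.py .236 .26 w20 s20 d20; echo; python3 m4.py .18 .215 w20 s20 d20
```

```text
time_s: 34.52
position: [0.6282, 0.0066, 0.2059]
tool_rot: [[-0.0, 0.0, 1.0], [-1.0, -0.0, -0.0], [0.0, -1.0, 0.0]]
ft_force: [-0.7, 0.7, 0.4]
grip_width: 0.0428
time_s: 35.18
position: [0.6279, 0.0066, 0.3043]
tool_rot: [[-0.0, -0.001, 1.0], [-1.0, 0.0, -0.0], [-0.0, -1.0, -0.001]]
ft_force: [-0.6, 0.3, -0.7]
grip_width: 0.0427
[0.62793026 0.00659971 0.30433172]
w20 o 756 min [ 0.6239 -0.0033  0.2376] max [0.6358 0.0226 0.2462] mid [0.6298 0.0097 0.2419]
w20 g 523 min [ 0.6225 -0.0975  0.237 ] max [ 0.6331 -0.0711  0.2455] mid [ 0.6278 -0.0843  0.2412]
s20 o 24 min [ 0.6528 -0.0073  0.2361] max [0.6599 0.0175 0.2389] mid [0.6564 0.0051 0.2375]
s20 g 47 min [ 0.626  -0.0971  0.2363] max [ 0.6368 -0.0722  0.2447] mid [ 0.6314 -0.0846  0.2405]
s20 b 53 min [ 0.6257 -0.1807  0.2373] max [ 0.6367 -0.1532  0.2451] mid [ 0.6312 -0.167   0.2412]
d20 o 45 min [ 0.6381 -0.0072  0.2364] max [0.6504 0.0194 0.2453] mid [0.6443 0.0061 0.2409]

w20 o 896 min [ 0.6083 -0.0052  0.1841] max [0.6452 0.0209 0.2123] mid [0.6267 0.0078 0.1982]
w20 g 869 min [ 0.6086 -0.0965  0.184 ] max [ 0.6454 -0.0708  0.2133] mid [ 0.627  -0.0837  0.1987]
w20 b 658 min [ 0.6079 -0.1749  0.1824] max [ 0.6457 -0.1519  0.2126] mid [ 0.6268 -0.1634  0.1975]
s20 o 125 min [ 0.6061 -0.007   0.1802] max [0.6484 0.0184 0.2142] mid [0.6273 0.0057 0.1972]
s20 g 124 min [ 0.6145 -0.0971  0.1822] max [ 0.6495 -0.072   0.2139] mid [ 0.632  -0.0846  0.1981]
s20 b 134 min [ 0.6135 -0.1795  0.1816] max [ 0.6486 -0.1536  0.2138] mid [ 0.631  -0.1666  0.1977]
d20 o 131 min [ 0.6034 -0.007   0.1815] max [0.6398 0.0193 0.2138] mid [0.6216 0.0062 0.1976]
d20 g 63 min [ 0.6083 -0.0948  0.1855] max [ 0.6431 -0.0716  0.2145] mid [ 0.6257 -0.0832  0.2   ]
d20 b 82 min [ 0.608  -0.1802  0.1813] max [ 0.641  -0.1524  0.2132] mid [ 0.6245 -0.1663  0.1972]
```

View pics/s20c.png

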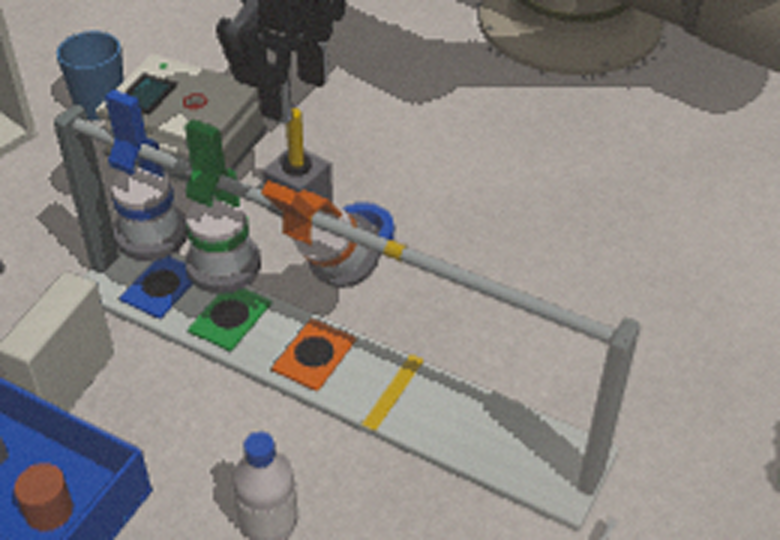

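View pics/w20.png

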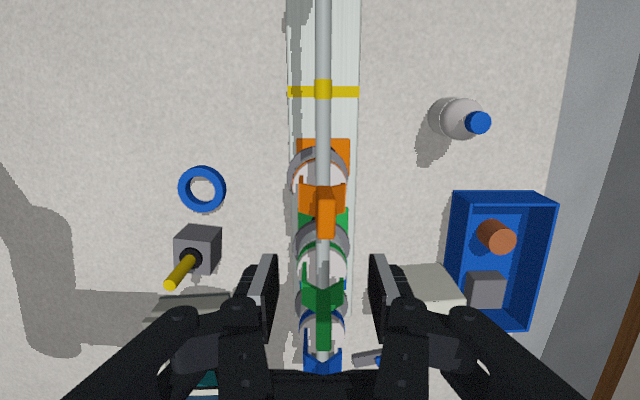

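```bash
python3 -m pendant '[[[0,0,0.5],0,0.5],[[0,0,0],0,0.5],[[0,0,0],0,0.5],[[0,0,0],0,0.5],[[0,0,0],0,0.5],[[0,0,0],0,0.5],[[0,0,0],0,0.5],[[0,0,0],0,0.5],[[0,0,0],0,0.5],[[0,0,0],0,0.5],[[0,0,0],0,0.5],[[0,0,0],0,0.5]]'
python3 - <<'E'
from h import *
o=snap('wrist','w21');snap('side','d21');snap('scene','s21');print(o['position'])
crop('s21',200,120,460,300,3,'s21c')
E
python3 m4.py .236 .26 w21 s21 d21; echo; python3 m4.py .18 .215 w21 s21 d21
```

```text
time_s: 36.33
position: [0.6282, 0.0066, 0.3198]
tool_rot: [[-0.0, 0.0, 1.0], [-1.0, -0.0, -0.0], [0.0, -1.0, 0.0]]
ft_force: [0.6, -0.9, 0.8]
grip_width: 0.0426
[0.62815504 0.00655791 0.31982545]
w21 o 696 min [ 0.605  -0.007   0.2364] max [0.6175 0.0195 0.2435] mid [0.6113 0.0063 0.24  ]
w21 g 468 min [ 0.6225 -0.097   0.2371] max [ 0.6329 -0.071   0.2455] mid [ 0.6277 -0.084   0.2413]
s21 o 64 min [ 0.6183 -0.0076  0.2367] max [0.6313 0.0184 0.2455] mid [0.6248 0.0054 0.2411]
s21 g 46 min [ 0.6262 -0.0966  0.237 ] max [ 0.6364 -0.0712  0.2452] mid [ 0.6313 -0.0839  0.2411]
s21 b 57 min [ 0.6248 -0.181   0.2363] max [ 0.6366 -0.1533  0.2449] mid [ 0.6307 -0.1671  0.2406]
d21 o 43 min [ 0.6095 -0.0086  0.2373] max [0.6205 0.0189 0.2464] mid [0.615  0.0052 0.2418]
d21 g 33 min [ 0.622  -0.0993  0.2365] max [ 0.6327 -0.0719  0.2492] mid [ 0.6274 -0.0856  0.2428]
d21 b 14 min [ 0.6211 -0.1787  0.2364] max [ 0.6257 -0.1531  0.2478] mid [ 0.6234 -0.1659  0.2421]

w21 o 928 min [ 0.6139 -0.0057  0.1833] max [0.6487 0.0195 0.2141] mid [0.6313 0.0069 0.1987]
w21 g 781 min [ 0.6082 -0.0964  0.184 ] max [ 0.6453 -0.0708  0.2132] mid [ 0.6268 -0.0836  0.1986]
w21 b 703 min [ 0.6084 -0.1781  0.1832] max [ 0.6457 -0.152   0.2137] mid [ 0.627  -0.1651  0.1984]
s21 o 172 min [ 0.622  -0.0074  0.1815] max [0.65   0.0182 0.2137] mid [0.636  0.0054 0.1976]
s21 g 130 min [ 0.6161 -0.0981  0.1811] max [ 0.6488 -0.0728  0.2137] mid [ 0.6324 -0.0854  0.1974]
s21 b 134 min [ 0.6143 -0.1801  0.1817] max [ 0.6481 -0.1535  0.2141] mid [ 0.6312 -0.1668  0.1979]
d21 o 96 min [ 0.6107 -0.0075  0.183 ] max [0.6466 0.0188 0.2143] mid [0.6287 0.0057 0.1987]
d21 g 70 min [ 0.6087 -0.0953  0.1837] max [ 0.6442 -0.072   0.2138] mid [ 0.6265 -0.0837  0.1987]
d21 b 82 min [ 0.6071 -0.1812  0.181 ] max [ 0.6421 -0.1523  0.2141] mid [ 0.6246 -0.1667  0.1975]
```

View pics/s21c.png

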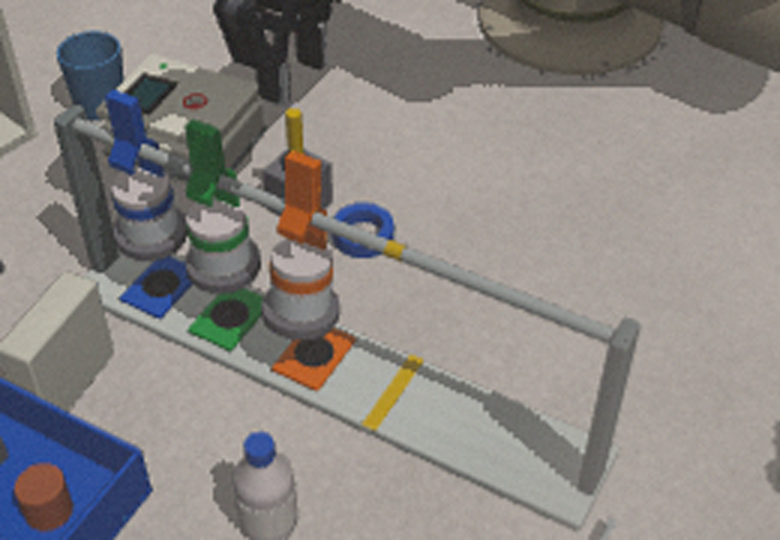

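View pics/d21.png

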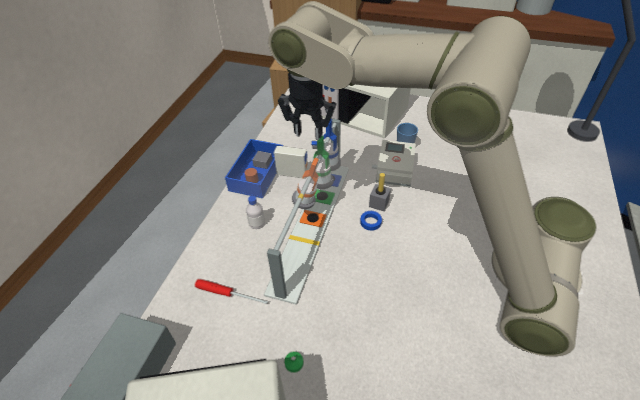

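```bash
python3 -m pendant '[[[-0.64,-0.2,0],0,0.5],[[-0.64,-0.3,0],0,0.5],[[-0.64,-0.5,0],0,0.5],[[-0.64,-0.5,0],0,0.5],[[-0.64,-0.5,0],0,0.5],[[-0.64,-0.5,-0.4],0,0.5],[[-0.64,-0.55,-0.6],0,0.5],[[-0.64,-0.55,-0.6],0,0.5],[[-0.64,-0.55,-0.6],0,0.5],[[0,0,0],0,0.5],[[0,0,0],0,0.5],[[0,0,0],0,0.5]]'
python3 - <<'E'
from h import *
o=snap('wrist','w22');snap('side','d22');snap('scene','s22');print(o['position'])
crop('w22',200,100,440,300,3,'w22c')
E
python3 m4.py .236 .26 s22 d22
```

```text
time_s: 37.48
position: [0.456, -0.118, 0.2546]
tool_rot: [[-0.0, 0.002, 1.0], [-1.0, -0.001, -0.0], [0.001, -1.0, 0.002]]
ft_force: [0.3, -0.1, 0.4]
grip_width: 0.0429
[ 0.45602615 -0.11796616  0.25460247]
s22 o 64 min [ 0.6237 -0.0077  0.2369] max [0.6351 0.0183 0.2462] mid [0.6294 0.0053 0.2415]
s22 g 53 min [ 0.6267 -0.0975  0.2366] max [ 0.6365 -0.0726  0.2454] mid [ 0.6316 -0.085   0.241 ]
s22 b 55 min [ 0.6246 -0.1803  0.2375] max [ 0.6372 -0.1546  0.2453] mid [ 0.6309 -0.1675  0.2414]
d22 o 49 min [ 0.6203 -0.0074  0.2365] max [0.6318 0.0197 0.2486] mid [0.626  0.0062 0.2425]
d22 g 42 min [ 0.6221 -0.0981  0.2361] max [ 0.6331 -0.0721  0.2473] mid [ 0.6276 -0.0851  0.2417]
d22 b 42 min [ 0.6216 -0.1821  0.2363] max [ 0.6336 -0.1527  0.2479] mid [ 0.6276 -0.1674  0.2421]
```

View pics/w22.png

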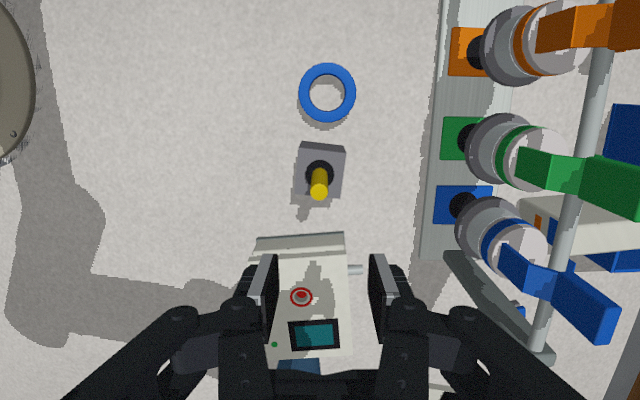

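View pics/s22.png

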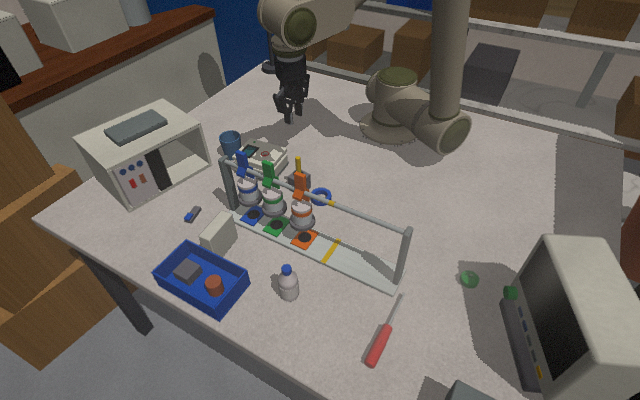

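View pics/w22c.png

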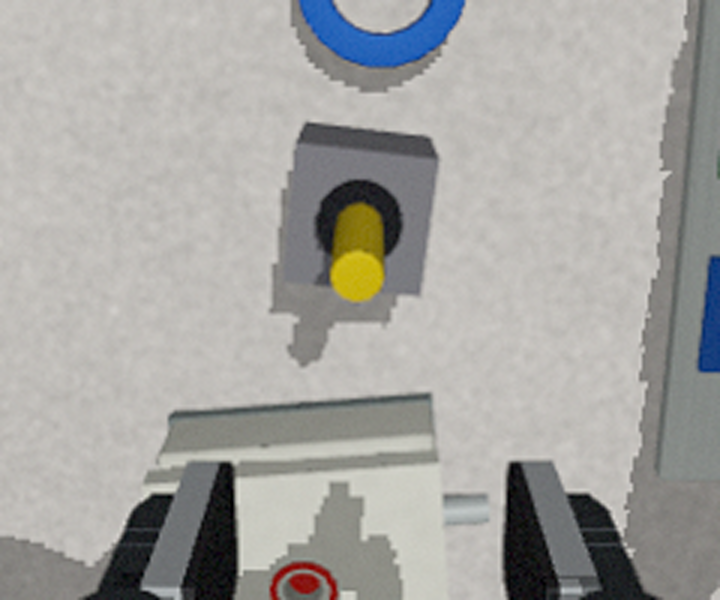

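```bash
python3 - <<'E'
from h import *
np.set_printoptions(precision=4,suppress=True)
crop('w9',60,60,260,320,3,'w9b');crop('w15',120,150,260,330,4,'w15b')
print('styl top',atz('w22',319,192,.125),pt('w22',319,192),'collar',atz('w22',319.7,174.7,.06),'holder',atz('w22',320.3,173,.055))
print('button',atz('w22',301.3,295,.07),pt('w22',301,290))
print(tri(('w22',319,192),('s0',298,157.3),('d0',382,174.3)))
E
```

```text
styl top [ 0.4528 -0.1171  0.125 ] [ 0.4528 -0.1169  0.1256] collar [ 0.4529 -0.1174  0.06  ] holder [ 0.4535 -0.1167  0.055 ]
button [ 0.4314 -0.2559  0.07  ] [ 0.4312 -0.2491  0.0702]
(array([ 0.4532, -0.1176,  0.1244]), [0.0005446309489400161, 0.001607464712792632, 0.001787484919297901])
```

View pics/w9b.png

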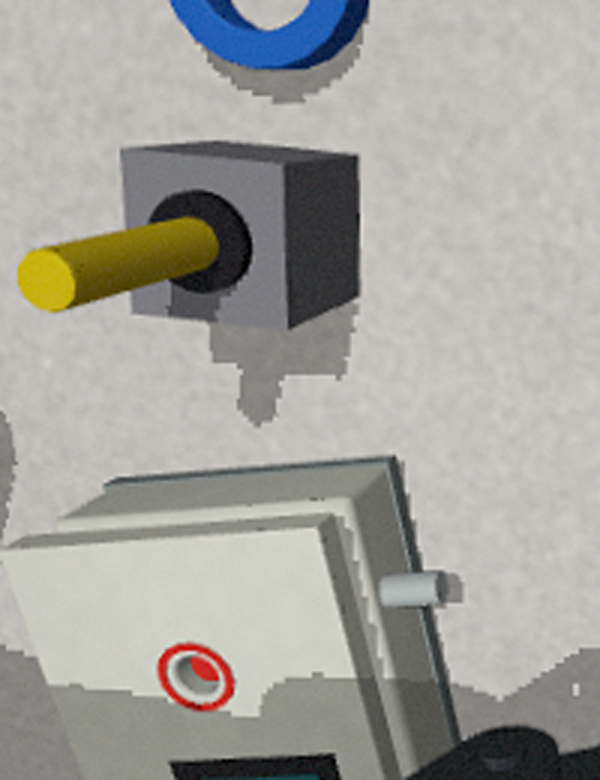

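View pics/w15b.png

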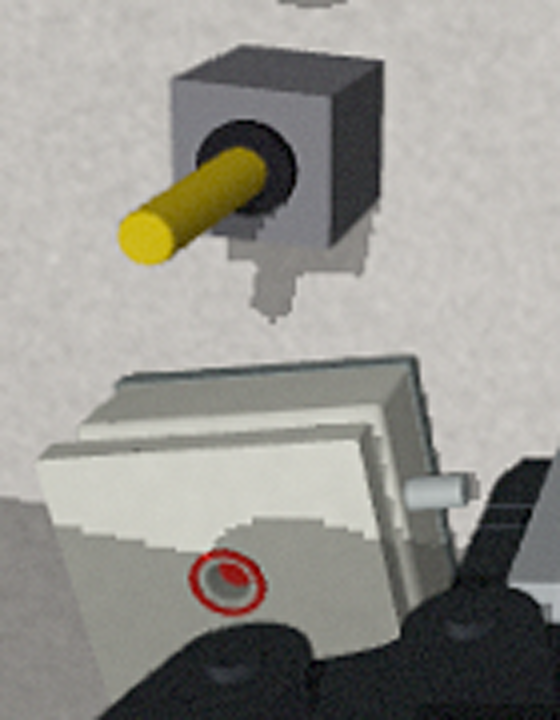

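```bash
python3 - <<'E'
from h import *
np.set_printoptions(precision=4,suppress=True)
crop('w22',260,260,350,330,8,'w22b'); crop('w10',110,180,230,320,5,'w10b');crop('d0',370,140,420,180,12,'d0b');crop('s0',230,130,300,180,10,'s0b')
L=[('w9',125.3,285.7),('w15',177,295.5),('w10',167.3,240.5)]
print(tri(*L),[atz(*l,.07) for l in L])
E
```

```text
(array([ 0.4321, -0.2575,  0.0716]), [0.00012855216338224004, 0.00010037681519730261, 0.00012344194718723794]) [array([ 0.431 , -0.2587,  0.07  ]), array([ 0.4313, -0.2585,  0.07  ]), array([ 0.4311, -0.2582,  0.07  ])]
```

View pics/w22b.png

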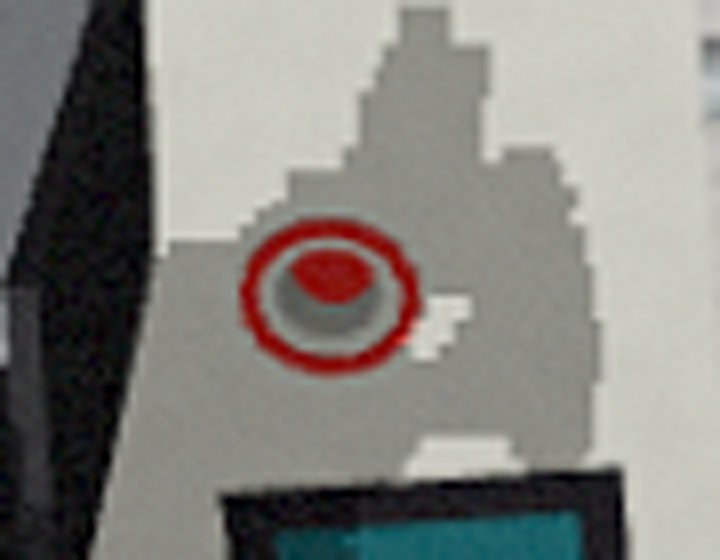

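View pics/w10b.png

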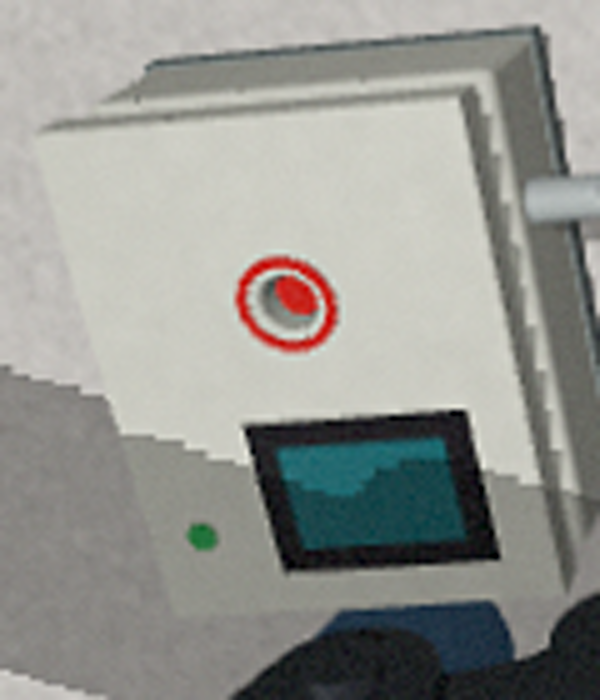

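```bash
python3 -m pendant '[[[-0.1,0.03,-0.6],0,0.5],[[0,0,-0.7],0,0.5],[[0,0,-0.7],0,0.5],[[0,0,-0.7],0,0.5],[[0,0,-0.7],0,0.5],[[0,0,-0.7],0,0.5],[[0,0,-0.7],0,0.5],[[0,0,-0.6],0,0.5],[[0,0,-0.4],0,0.5],[[0,0,-0.15],0,0.5],[[0,0,0],0,0.5],[[0,0,0],0,0.5]]'
python3 - <<'E'
from h import *
o=snap('wrist','w23');snap('side','d23');print(o['position']);crop('d23',330,120,430,220,6,'d23c')
E
```

```text
time_s: 38.63
position: [0.453, -0.117, 0.0759]
tool_rot: [[0.0, 0.001, 1.0], [-1.0, -0.0, 0.0], [0.0, -1.0, 0.001]]
ft_force: [0.1, 0.1, 0.4]
grip_width: 0.0429
[ 0.45298406 -0.1170343   0.0758703 ]
```

View pics/w23.png

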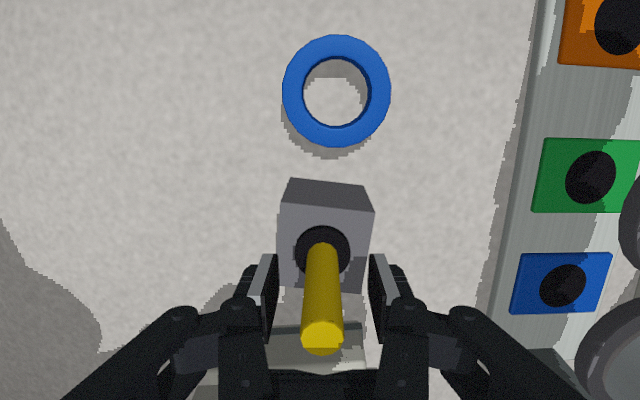

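View pics/d23c.png

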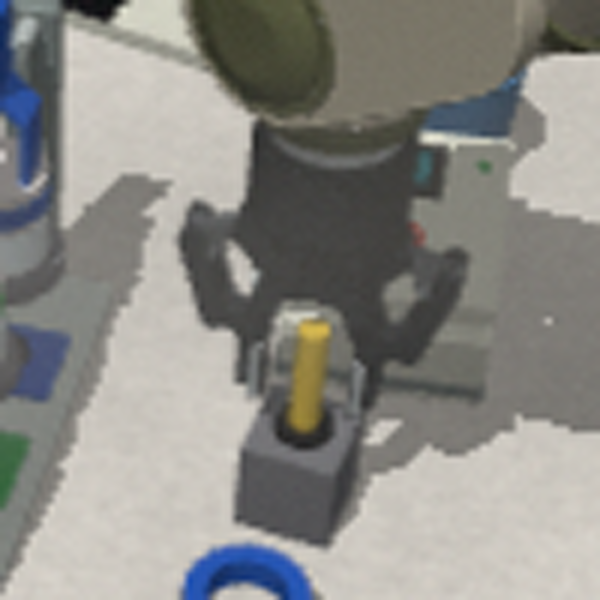

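```bash
python3 -m pendant '[[[0,0,0],0,0],[[0,0,0],0,0],[[0,0,0],0,0],[[0,0,0],0,0],[[0,0,0],0,0],[[0,0,0],0,0],[[0,0,0],0,0]]' 70
python3 -m pendant '[[[0,0,0.2],0,0],[[0,0,0.4],0,0],[[0,0,0.5],0,0],[[0,0,0.5],0,0],[[0,0,0.5],0,0],[[0,0,0.4],0,0],[[0,0,0.2],0,0],[[0,0,0],0,0],[[0,0,0],0,0]]'
python3 - <<'E'
from h import *
o=snap('wrist','w24');snap('side','d24');snap('scene','s24');print(o['position']);crop('d24',330,100,430,200,6,'d24c');crop('s24',240,80,360,180,6,'s24c')
E
```

```text
time_s: 39.32
position: [0.4526, -0.1171, 0.076]
tool_rot: [[-0.0, 0.001, 1.0], [-1.0, -0.001, -0.0], [0.001, -1.0, 0.001]]
ft_force: [-2.2, 0.5, 5.7]
grip_width: 0.0144
time_s: 40.07
position: [0.4522, -0.1169, 0.1562]
tool_rot: [[-0.0, -0.0, 1.0], [-1.0, 0.0, -0.0], [-0.0, -1.0, -0.0]]
ft_force: [-0.0, 0.1, -0.8]
grip_width: 0.0144
[ 0.45221085 -0.11694803  0.15616898]
```

View pics/d24c.png

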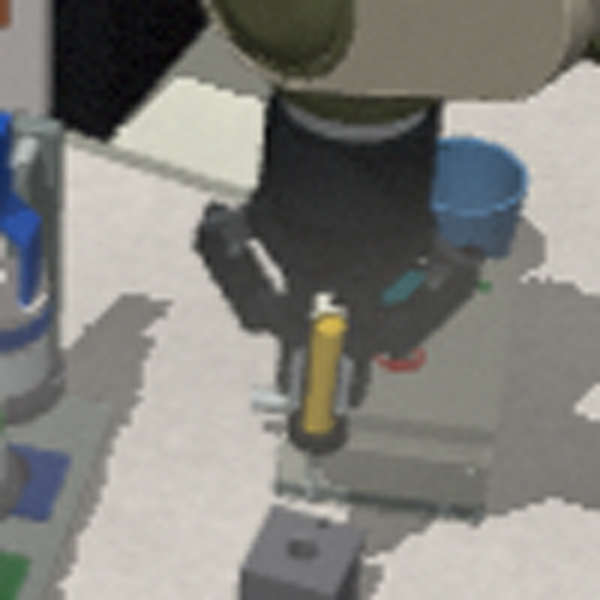

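View pics/s24c.png

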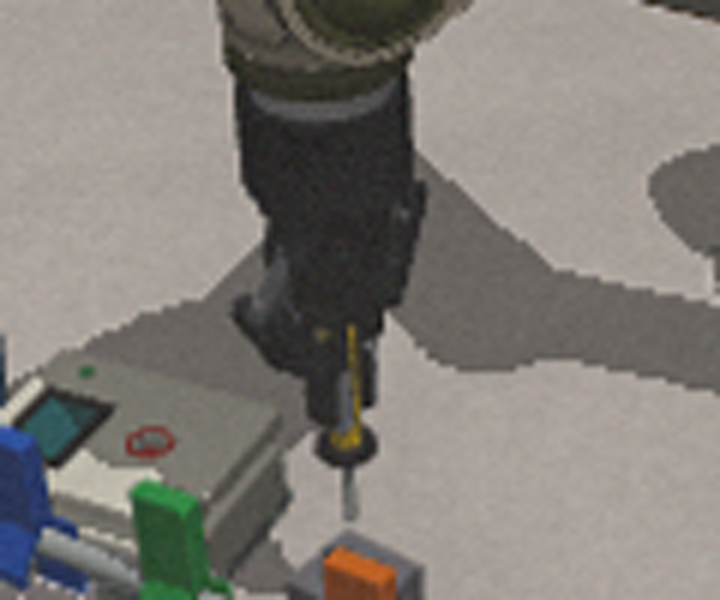

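View pics/w24.png

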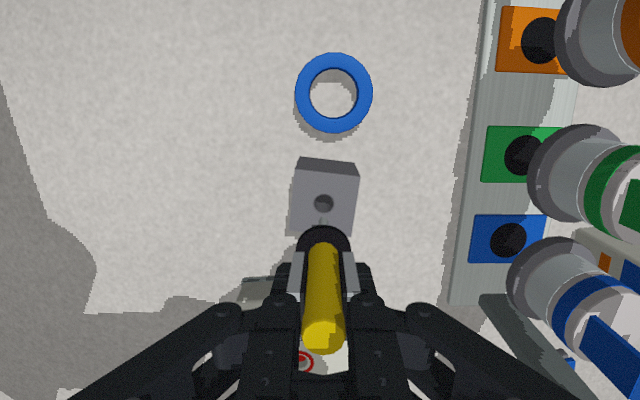

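```bash
python3 - <<'E'
from h import *
np.set_printoptions(precision=4,suppress=True)
print('hole',atz('w24',324,203.5,.055)); print('button',atz('w22',301.25,297.1,.07),atz('w10',167.4,240.8,.07))
L=[('w9',125.3,285.7),('w15',177,295.5),('w10',167.4,240.8),('w22',301.25,297.1)]
print(tri(*L))
# stylus bottom visible points in side/scene: collar centre, tip
print('tip',tri(('s24',240+350/6,80+518/6),('w24',320,250)))
print(proj('s24',[.4522,-.117,.0902]),240+350/6,80+518/6)
E
```

```text
hole [ 0.453  -0.1169  0.055 ]
button [ 0.4313 -0.2587  0.07  ] [ 0.4312 -0.2586  0.07  ]
(array([ 0.4313, -0.2584,  0.0703]), [0.00011945479296993658, 0.00017375064971298417, 3.260957466549876e-05, 8.282704527456002e-05])
tip (array([ 0.4484, -0.131 ,  0.0856]), [0.009592053434882876, 0.00959205343488293])
[298.7705 165.665 ] 298.3333333333333 166.33333333333331
```

```bash
python3 -m pendant '[[[-0.07,-0.4,0],0,0],[[-0.09,-0.6,0],0,0],[[-0.09,-0.6,0],0,0],[[-0.09,-0.6,0],0,0],[[-0.09,-0.6,0],0,0],[[-0.09,-0.6,0],0,0],[[-0.09,-0.6,0],0,0],[[-0.09,-0.5,0],0,0],[[0,-0.22,0],0,0],[[0,0,0],0,0],[[0,0,0],0,0],[[0,0,0],0,0]]'
python3 - <<'E'
from h import *
o=snap('side','d25');snap('scene','s25');print(o['position']);crop('d25',340,80,440,180,6,'d25c');crop('s25',220,80,320,180,6,'s25c')
E
```

```text
time_s: 41.22
position: [0.4314, -0.2577, 0.1561]
tool_rot: [[0.0, -0.0, 1.0], [-1.0, 0.001, 0.0], [-0.001, -1.0, -0.0]]
ft_force: [-0.4, -0.3, -0.5]
grip_width: 0.0145
[ 0.43138679 -0.25773477  0.15609637]
```

View pics/d25c.png

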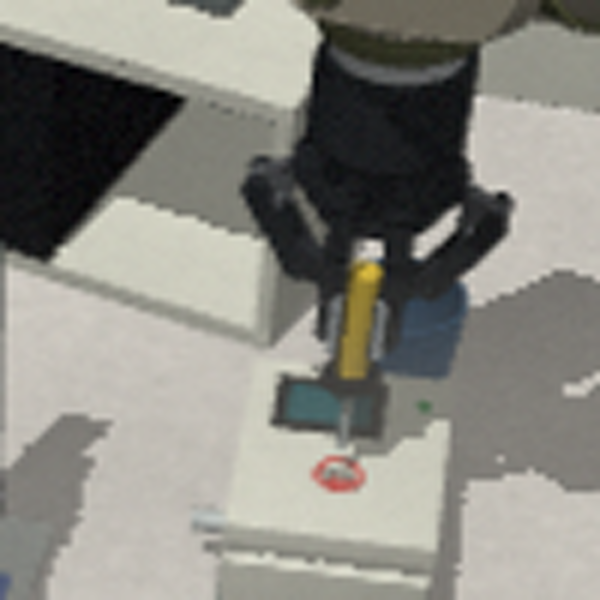

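View pics/s25c.png

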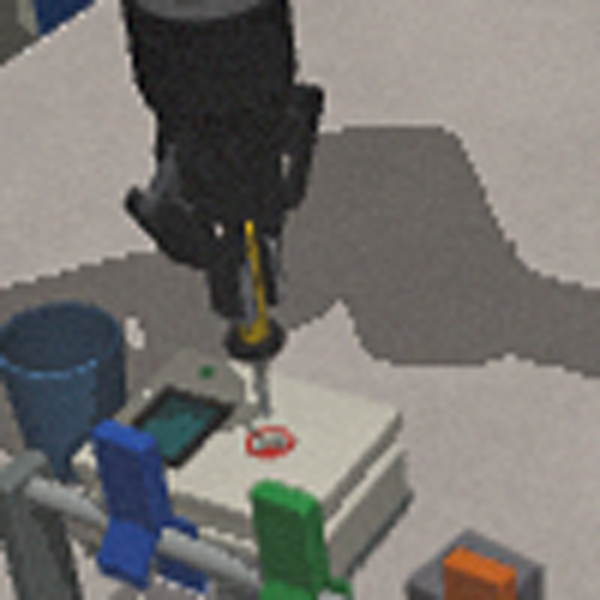

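```bash
python3 -m pendant '[[[0,-0.02,-0.2],0,0],[[0,0,-0.2],0,0],[[0,0,-0.2],0,0],[[0,0,-0.15],0,0],[[0,0,-0.08],0,0],[[0,0,0],0,0],[[0,0,0],0,0]]'
python3 -m pendant '[[[0,0,-0.08],0,0],[[0,0,-0.05],0,0],[[0,0,-0.03],0,0],[[0,0,0],0,0],[[0,0,0],0,0]]'
```

```text
time_s: 41.9
position: [0.4314, -0.2593, 0.1313]
tool_rot: [[-0.0, -0.0, 1.0], [-1.0, 0.0, -0.0], [-0.0, -1.0, -0.0]]
ft_force: [-0.4, -0.4, -0.9]
grip_width: 0.0143
time_s: 42.32
position: [0.4316, -0.2594, 0.1269]
tool_rot: [[-0.0, 0.001, 1.0], [-1.0, -0.001, -0.0], [0.001, -1.0, 0.001]]
ft_force: [0.7, -0.3, 2.3]
grip_width: 0.0143
```

```bash
python3 -m pendant '[[[0,0,-0.05],0,0],[[0,0,-0.05],0,0],[[0,0,0],0,0],[[0,0,0],0,0]]'
python3 -m pendant '[[[0,0,-0.04],0,0],[[0,0,-0.02],0,0],[[0,0,0],0,0],[[0,0,0],0,0],[[0,0,0],0,0]]'
```

```text
time_s: 42.65
position: [0.4316, -0.2594, 0.1239]
tool_rot: [[-0.0, 0.001, 1.0], [-1.0, -0.001, -0.0], [0.001, -1.0, 0.001]]
ft_force: [-0.4, -0.2, 4.1]
grip_width: 0.0144
time_s: 43.07
position: [0.4317, -0.2597, 0.1233]
tool_rot: [[-0.0, 0.002, 1.0], [-1.0, -0.002, -0.0], [0.002, -1.0, 0.002]]
ft_force: [-2.1, 1.1, 17.7]
grip_width: 0.0148
```

```bash
python3 -m pendant '[[[0,0,0.15],0,0],[[0,0,0.25],0,0],[[0,0,0.3],0,0],[[0,0,0.3],0,0],[[0,0,0.15],0,0],[[0,0,0],0,0],[[0,0,0],0,0]]'
python3 - <<'E'
from h import *
o=snap('side','d26');snap('scene','s26');print(o['position'],o['ft_force']);crop('d26',340,80,440,180,6,'d26c');crop('s26',220,80,320,180,6,'s26c')
E
```

```text
time_s: 43.65
position: [0.4313, -0.2592, 0.1564]
tool_rot: [[-0.0, 0.0, 1.0], [-1.0, -0.0, -0.0], [0.0, -1.0, 0.0]]
ft_force: [0.5, -0.3, -1.3]
grip_width: 0.0142
[ 0.43130298 -0.25917779  0.15637599] [ 0.54518661 -0.27947786 -1.2759112 ]
```

View pics/s26c.png

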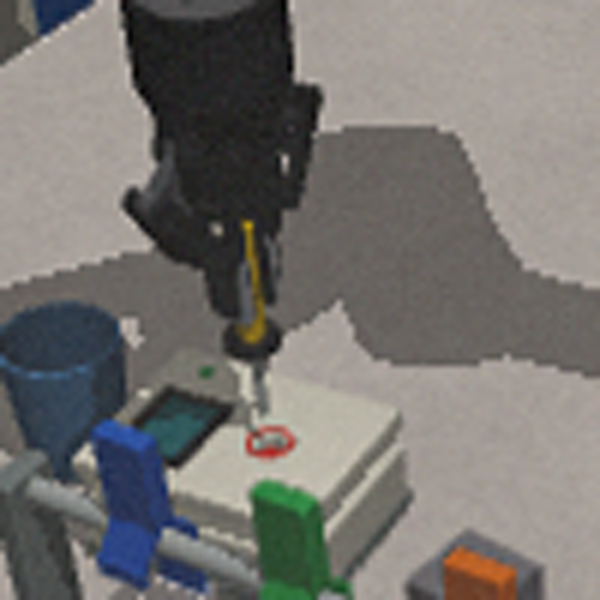

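View pics/d26c.png

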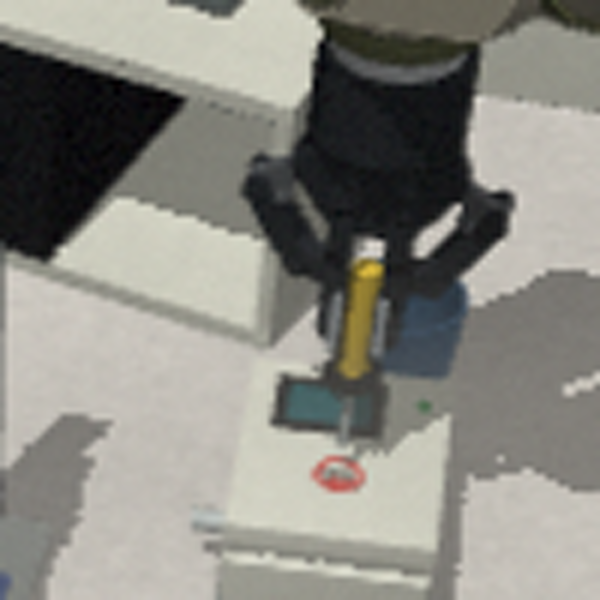

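```bash
python3 -m pendant '[[[0.08,0.4,0],0,0],[[0.09,0.6,0],0,0],[[0.09,0.6,0],0,0],[[0.09,0.6,0],0,0],[[0.09,0.6,0],0,0],[[0.09,0.6,0],0,0],[[0.09,0.6,0],0,0],[[0.09,0.5,0],0,0],[[0,0.24,0],0,0],[[0,0,0],0,0],[[0,0,0],0,0],[[0,0,0],0,0]]'
python3 - <<'E'
from h import *
o=snap('wrist','w27');snap('scene','s27');snap('side','d27');print(o['position']);crop('w27',280,120,380,260,5,'w27c')
E
```

```text
time_s: 44.75
position: [0.4526, -0.1175, 0.1563]
tool_rot: [[-0.001, -0.0, 1.0], [-1.0, -0.0, -0.001], [0.0, -1.0, -0.0]]
ft_force: [0.0, 0.1, -0.5]
grip_width: 0.0145
[ 0.45263988 -0.11752754  0.15625736]
```

View pics/w27c.png

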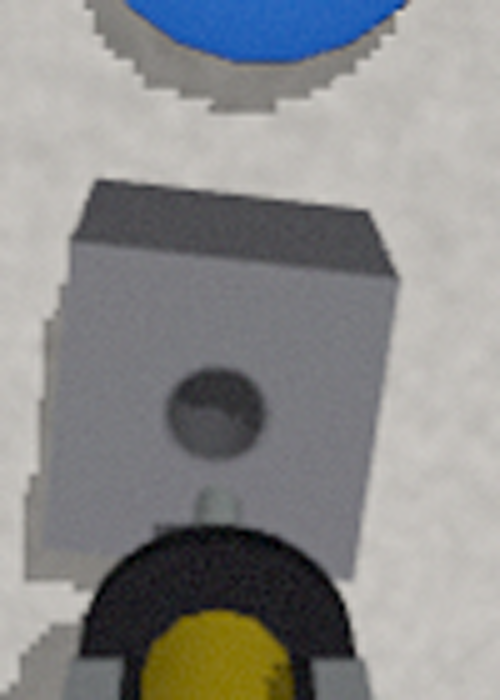

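```bash
python3 -m pendant '[[[0,0.015,-0.2],0,0],[[0,0,-0.3],0,0],[[0,0,-0.3],0,0],[[0,0,-0.3],0,0],[[0,0,-0.3],0,0],[[0,0,-0.1],0,0],[[0,0,0],0,0],[[0,0,0],0,0]]'
python3 -m pendant '[[[0,0,-0.2],0,0],[[0,0,-0.3],0,0],[[0,0,-0.3],0,0],[[0,0,-0.2],0,0],[[0,0,-0.12],0,0],[[0,0,0],0,0],[[0,0,0],0,0]]'
```

```text
time_s: 45.57
position: [0.4527, -0.1168, 0.1114]
tool_rot: [[-0.0, -0.0, 1.0], [-1.0, 0.0, -0.0], [-0.0, -1.0, -0.0]]
ft_force: [-0.4, 0.3, -0.3]
grip_width: 0.0143
time_s: 46.15
position: [0.4528, -0.1166, 0.0778]
tool_rot: [[-0.0, 0.0, 1.0], [-1.0, -0.0, -0.0], [0.0, -1.0, 0.0]]
ft_force: [0.7, -0.7, -0.7]
grip_width: 0.0143
```

```bash
python3 -m pendant '[[[0,0,-0.04],0,0],[[0,0,-0.02],0,0],[[0,0,0],0,0],[[0,0,0],0,0]]'
python3 -m pendant '[[[0,0,0],0,0.15],[[0,0,0],0,0.25],[[0,0,0],0,0.35],[[0,0,0],0,0.5],[[0,0,0],0,0.5],[[0,0,0],0,0.5]]'
python3 -m pendant '[[[0,0,0.3],0,0.5],[[0,0,0.5],0,0.5],[[0,0,0.7],0,0.5],[[0,0,0.7],0,0.5],[[0,0,0.7],0,0.5],[[0,0,0.7],0,0.5],[[0,0,0.7],0,0.5],[[0,0,0.5],0,0.5],[[0,0,0],0,0.5],[[0,0,0],0,0.5]]'
python3 - <<'E'
from h import *
o=snap('wrist','w28');snap('side','d28');snap('scene','s28');print(o['position']);crop('s28',200,120,460,300,3,'s28c');crop('w28',200,100,440,300,3,'w28c')
E
python3 m4.py .236 .26 s28 d28;python3 m4.py .18 .215 s28 d28
```

```text
time_s: 46.48
position: [0.4527, -0.1166, 0.0761]
tool_rot: [[-0.0, 0.0, 1.0], [-1.0, -0.0, -0.0], [0.0, -1.0, 0.0]]
ft_force: [-0.1, -0.2, 0.0]
grip_width: 0.0141
time_s: 46.98
position: [0.4527, -0.1166, 0.0759]
tool_rot: [[-0.0, 0.0, 1.0], [-1.0, 0.0, -0.0], [-0.0, -1.0, 0.0]]
ft_force: [-0.2, -0.2, -2.0]
grip_width: 0.0429
time_s: 47.82
position: [0.4527, -0.1166, 0.2199]
tool_rot: [[-0.0, 0.001, 1.0], [-1.0, -0.0, -0.0], [0.0, -1.0, 0.001]]
ft_force: [0.8, 0.7, -0.3]
grip_width: 0.0428
[ 0.45265767 -0.11655849  0.21993698]
s28 o 68 min [ 0.6234 -0.0072  0.2362] max [0.6355 0.0188 0.2452] mid [0.6294 0.0058 0.2407]
s28 g 55 min [ 0.6253 -0.0973  0.2369] max [ 0.637  -0.0723  0.2456] mid [ 0.6311 -0.0848  0.2412]
s28 b 57 min [ 0.6249 -0.1817  0.2367] max [ 0.6368 -0.1533  0.2455] mid [ 0.6309 -0.1675  0.2411]
d28 o 48 min [ 0.6202 -0.0083  0.2371] max [0.6325 0.0181 0.2471] mid [0.6263 0.0049 0.2421]
d28 g 41 min [ 0.6222 -0.097   0.2378] max [ 0.633  -0.0712  0.248 ] mid [ 0.6276 -0.0841  0.2429]
d28 b 40 min [ 0.6213 -0.1832  0.2363] max [ 0.6338 -0.1548  0.2471] mid [ 0.6276 -0.169   0.2417]
s28 o 161 min [ 0.6167 -0.0072  0.1809] max [0.6491 0.0181 0.2142] mid [0.6329 0.0055 0.1975]
s28 g 141 min [ 0.6137 -0.098   0.1812] max [ 0.6488 -0.0723  0.2144] mid [ 0.6313 -0.0851  0.1978]
s28 b 136 min [ 0.6122 -0.1795  0.1809] max [ 0.648  -0.1534  0.2137] mid [ 0.6301 -0.1664  0.1973]
d28 o 96 min [ 0.6087 -0.0079  0.184 ] max [0.6464 0.0178 0.213 ] mid [0.6275 0.005  0.1985]
d28 g 72 min [ 0.6085 -0.0948  0.1859] max [ 0.645  -0.0722  0.2133] mid [ 0.6267 -0.0835  0.1996]
d28 b 80 min [ 0.6078 -0.1789  0.1834] max [ 0.6413 -0.1523  0.2137] mid [ 0.6245 -0.1656  0.1986]
```

View pics/s28c.png

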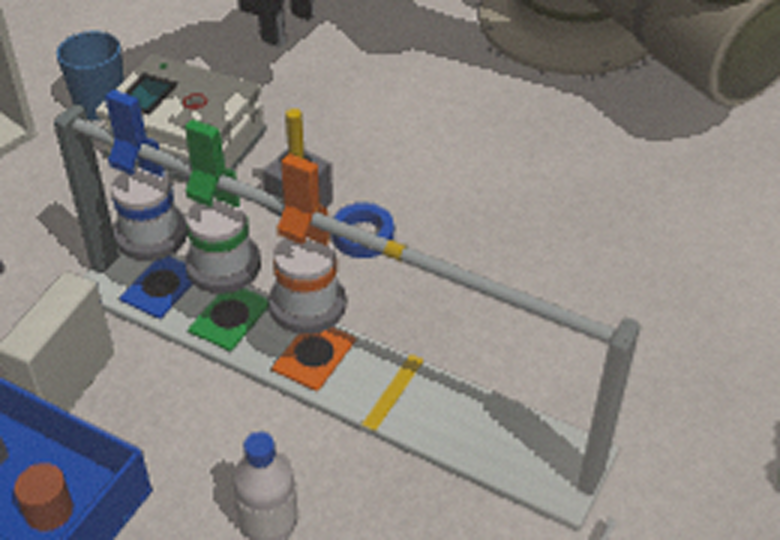

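View pics/w28c.png

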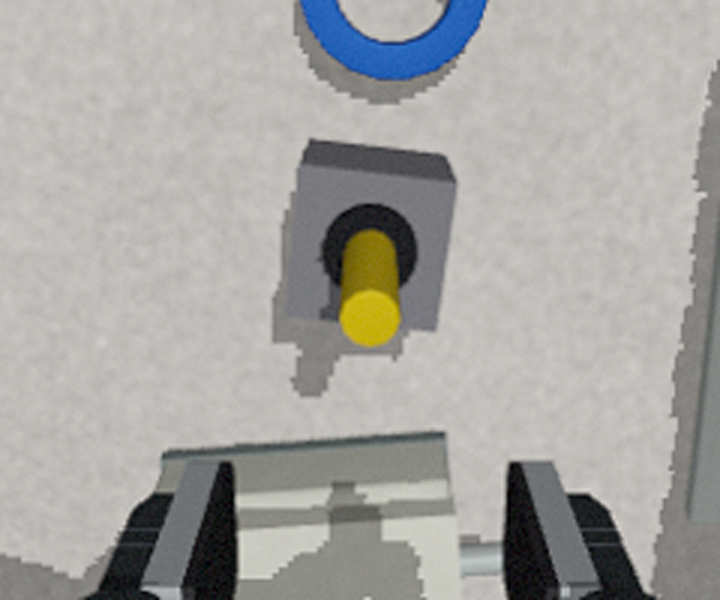

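View pics/d28.png

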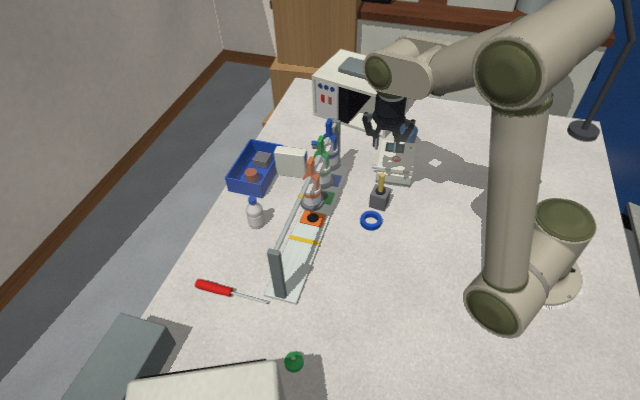

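```bash
for i in 1 2; do python3 -m pendant '[[[0,0,0],0,0.5],[[0,0,0],0,0.5],[[0,0,0],0,0.5],[[0,0,0],0,0.5],[[0,0,0],0,0.5],[[0,0,0],0,0.5],[[0,0,0],0,0.5],[[0,0,0],0,0.5],[[0,0,0],0,0.5],[[0,0,0],0,0.5],[[0,0,0],0,0.5],[[0,0,0],0,0.5]]' | head -1; done
python3 - <<'E'
from h import *
snap('side','d29');snap('scene','s29')
E
python3 m4.py .236 .26 s29 d29
```

```text
time_s: 48.97
time_s: 49.97
s29 o 62 min [ 0.6223 -0.0071  0.2378] max [0.6358 0.0183 0.2455] mid [0.629  0.0056 0.2416]
s29 g 55 min [ 0.6266 -0.0984  0.2365] max [ 0.6366 -0.0723  0.2459] mid [ 0.6316 -0.0854  0.2412]
s29 b 56 min [ 0.6243 -0.1812  0.2367] max [ 0.6367 -0.1528  0.2454] mid [ 0.6305 -0.167   0.2411]
d29 o 49 min [ 0.6207 -0.007   0.2368] max [0.6327 0.0197 0.2475] mid [0.6267 0.0063 0.2421]
d29 g 39 min [ 0.6214 -0.0985  0.2373] max [ 0.6333 -0.0702  0.2476] mid [ 0.6274 -0.0843  0.2424]
d29 b 38 min [ 0.6213 -0.18    0.2377] max [ 0.633  -0.1535  0.2469] mid [ 0.6272 -0.1668  0.2423]
```

Everything is at rest and stays within about 2 mm of its station, so I am handing in.

```bash
python3 -c "
from rig import env
print(env.close_job())"
```

```text
the job is handed in; nothing more can be done
None
```

I handed the job in at about 50 s, with every step done in the order asked; no verdict was reported.

- **Traps:** I hooked blue, then green, then orange onto the rail at the loading end and slid each one to its pad. In the last pictures all three hang still, at y ≈ -0.167, -0.085 and +0.006 m. Their pads are at -0.166, -0.085 and +0.008 m.
- **Orange trap:** It was found swinging on the rail right after I let it go. It stayed hooked and settled about 2 mm short of the pad's middle. I judged that close enough and did not move it again.
- **Start button:** I pressed it with the stylus only after all three traps were hung and released. The force was about 4 N near the end of travel, then jumped to about 18 N at the stop, so I take it as fully in. The button's travel itself cannot be read.
- **Stylus and the rest:** The stylus is back upright in its holder with its collar on the mouth. The gripper is open about 145 mm above where it let go, touching nothing, and no other object shows any sign of having moved.

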